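# Put away the dispensing counter

## Robot

A 6-joint arm with a two-finger parallel gripper is mounted at the origin on the work surface. World frame = base frame: x ahead of the robot, y to its left, z up, the work surface at z = 0. Lengths are in m, angles in degrees, forces in N, time in s.
With the tool pointing down it reaches from about 0.35 to 0.875 m from the base axis. Payload 4.2 kg.
Tool frame: the origin (TCP) lies on the centre line of the jaws, within the pads' length; the fingertips stand 17 mm ahead of it and the grasp point (between the pads) lies 2 mm behind it; z points along the fingers, y is the line along which they close (so a half turn about z gives the same grasp; the last joint's range is limited). The gripper opens to 85 mm and grips with 20 to 120 N. Pads are 22 mm wide; open, the fingers measure 114 mm over their backs; the gripper's body (76 mm by 85 mm) begins 54 mm behind the grasp point. The pads swing forward as they close: fully open they stand 13 mm farther back than shut.
Start: joints at [83.744, 22.042, 0.453, 0, -68.411, -14.817], TCP at [0.225, 0.583, 0.248] pointing down, gripper open.
Joint ranges: [-179.83, 179.83], [-69.29, 118.12], [-61.27, 80.66], [-181.25, 117.63], [-171.15, -9.14], [-177.46, 177.46]. Speed limits (degrees/s): [159.86, 159.86, 180, 180, 180, 180].

## Interface

Orientations are given as [roll, pitch, yaw] about the fixed x, y, z axes, in that order (R = Rz(yaw) Ry(pitch) Rx(roll)).
In Python, from station import env gives the robot as it stands.
- The arm moves only by the tool send_rows, never from a script. Its argument "commands" is text: rows parted by semicolons, each of 6 numbers parted by spaces: the shift along the world's x, y, z scaled (see below), then the turn, a rotation vector about the world's x, y, z scaled (see below). In form: dx dy dz ax ay az; .... A call has 1 to 5 rows; each row is the pose to reach, as a shift and turn from the pose commanded when the call began, turning the shorter way round; what a row does not reach only later rows make up. The controller multiplies each number of a shift by 200 mm and each number of a turn by 2 pi rad. A row lasts 1/8 s, in which the tool goes at most 62.5 mm and 10.7 degrees, less where a joint would pass 70% of its speed; a pose out of reach is approached as far as the arm can. A call with a number of a shift or a turn outside -1 to 1 is refused whole. A call with a gripper value outside its range is refused whole. "jaw" is the opening, from 0 (shut) to 1 (fully open), set as the call begins (left out, the last holds). The fingers move at their own pace and stop on an object; "grip_force" is the grip in N (left out, the last holds). Time passes only in rows, so rows that repeat a pose let the fingers close. It gives the time, the measured TCP pose, the force, the opening and the grip force at its end, in the units of the state.
- env.get_state(): the state, without advancing time (a new reading comes with each control period).
- env.camera(name): name is "side" or "top" or "wrist"; returns the picture (420x560x3 uint8, red, green, blue); there is no depth.
- env.get_calibration(name): a dict with "fov_y" (degrees; the focal length in pixels is half the picture's height over the tangent of half this angle, whatever the lens; pixels are square), "cx", "cy" (the principal point, pixels), "dist_coeffs" ([k1, k2, p1, p2, k3] as OpenCV has them; the pictures are not rectified), "R" (3x3) and "t" (3): a world point X has camera coordinates R X + t; the wrist camera has in their place "mount" (4x4, takes a point from camera to tool coordinates, whose origin is the TCP and whose axes are the flange's). Camera axes: x right, y down, z forward; pixel columns grow to the right and rows downward; lengths in m; the calibration is good to about 2 mm. A picture is of the moment at which its call begins: read the wrist's pose just before it. get_calibration takes no time and is no camera call.
- env.finish_job(): hands the job in; it is judged then, once.
The state is a dict: "clock": time; "q": joint angles; "joint_vel": joint speeds; "joint_torque": joint torques, N m; "position": TCP position; "eef_rot": TCP orientation; "ft_force": force on the tool from outside, world axes, zero at the start; "torque": the same for the moment, N m; "finger_gap": finger opening in m; "gripper_force": force on a finger pad.
Only numpy, scipy, OpenCV 4.12 (cv2) and the standard library are available. Lean on these libraries where they do the work, as an engineer would, in place of code of your own. Each camera call takes 0.05 s, during which the arm holds its last target. There are 200 camera calls.

## Task

Sort everything left out on the clinic counter: the spatulas into the steel tray, the medicine cartons into the slatted basket and the square bottles into the solid-walled white bin. Once all the spatulas lie in the tray, close it with the one cover that fits it, so that the cover sits flush all round; leave the other two covers lying on the counter. Do not disturb the pump bottle, the stapler or the pen organiser.

Things in the scene. Friction and masses are not known exactly. Their poses are not given: they have to be found in the camera images.
- spatula1: Flat mixing spatula, 125 mm long: black plastic handle 75 x 14 x 12 mm and thin steel blade 54 x 18 x 4 mm. Origin on the underside, almost at the centre of mass and 20 mm ahead of the handle's middle; x runs along it towards the blade tip (handle x = -57 to +17 mm, blade +13 to +67 mm), y across, z up. May be absent.
- spatula2: Flat mixing spatula, 125 mm long: black plastic handle 75 x 14 x 12 mm and thin steel blade 54 x 18 x 4 mm. Origin on the underside, almost at the centre of mass and 20 mm ahead of the handle's middle; x runs along it towards the blade tip (handle x = -57 to +17 mm, blade +13 to +67 mm), y across, z up. May be absent.
- spatula3: Flat mixing spatula, 125 mm long: black plastic handle 75 x 14 x 12 mm and thin steel blade 54 x 18 x 4 mm. Origin on the underside, almost at the centre of mass and 20 mm ahead of the handle's middle; x runs along it towards the blade tip (handle x = -57 to +17 mm, blade +13 to +67 mm), y across, z up. May be absent.
- carton1: Flat paper-white medicine carton with a grey band, rigid, 80 (x) x 36 (y) x 22 (z) mm. Origin at the centre of its underside. May be absent.
- carton2: Flat paper-white medicine carton with a grey band, rigid, 80 (x) x 36 (y) x 22 (z) mm. Origin at the centre of its underside. May be absent.
- carton3: Flat paper-white medicine carton with a grey band, rigid, 80 (x) x 36 (y) x 22 (z) mm. Origin at the centre of its underside. May be absent.
- bottle1: Squat square grey plastic bottle, body 44 x 44 mm and 40 mm high, with a round white cap of 34 mm diameter above it; 54 mm high in all. Origin at the centre of its underside, z up through the cap. May be absent.
- bottle2: Squat square grey plastic bottle, body 44 x 44 mm and 40 mm high, with a round white cap of 34 mm diameter above it; 54 mm high in all. Origin at the centre of its underside, z up through the cap. May be absent.
- tray: Stainless steel instrument tray with solid walls, fixed to the counter liner. Outside 104 (x) x 156 (y) x 52 (z) mm, walls and floor 5 mm thick, inside 94 x 146 mm. Origin at the centre of its underside (3 mm above the counter); the inner floor is 5 mm and the rim 52 mm above the origin.
- basket: White plastic basket with slatted walls, fixed to the counter liner. Outside 104 (x) x 156 (y) x 56 (z) mm, walls and floor 5 mm thick, inside 94 x 146 mm. Origin at the centre of its underside (3 mm above the counter); the inner floor is 5 mm and the rim 56 mm above the origin.
- bin: White plastic bin with solid walls, fixed to the counter liner. Outside 104 (x) x 156 (y) x 56 (z) mm, walls and floor 5 mm thick, inside 94 x 146 mm. Origin at the centre of its underside (3 mm above the counter); the inner floor is 5 mm and the rim 56 mm above the origin.
- cover1: Flat steel cover with a black bar handle; the plate is 86 (x) x 132 (y) x 5 mm. Under it is a locating lip 62 x 108 mm, 6 mm deep, on which it rests. Origin at the centre of the lip's underside; the plate lies 6 to 11 mm above it. The bar is 14 mm wide (x), 64 mm long (y) and stands centred on the plate, from 11 to 41 mm above the origin. The three covers look alike but for their size.
- cover2: Flat steel cover with a black bar handle; the plate is 108 (x) x 160 (y) x 5 mm. Under it is a locating lip 84 x 136 mm, 6 mm deep, on which it rests. Origin at the centre of the lip's underside; the plate lies 6 to 11 mm above it. The bar is 14 mm wide (x), 64 mm long (y) and stands centred on the plate, from 11 to 41 mm above the origin. The three covers look alike but for their size.
- cover3: Flat steel cover with a black bar handle; the plate is 126 (x) x 184 (y) x 5 mm. Under it is a locating lip 102 x 160 mm, 6 mm deep, on which it rests. Origin at the centre of the lip's underside; the plate lies 6 to 11 mm above it. The bar is 14 mm wide (x), 64 mm long (y) and stands centred on the plate, from 11 to 41 mm above the origin. The three covers look alike but for their size.
- pump: Bystander: clear soap pump bottle, 68 mm across, 125 mm high, loose. Origin at the centre of its underside.
- stapler: Bystander: black stapler, 140 mm long (y), 36 mm wide, 46 mm high, loose. Origin at the centre of its underside.
- organiser: Bystander: black desk organiser, 90 x 170 x 70 mm with pens up to 130 mm high, loose. Origin at the centre of its underside.
Things that resemble listed ones, but are neither listed nor needed, are in the scene too. What is shaped like the spatula3 but green is not meant.

How it is judged:
By the outcome, as a careful person would: the job done as asked, in the order asked, and still so for the second after the job is handed in, with the robot touching nothing.
Of spatula1, spatula2, spatula3 only 2 to 3 are there at a start; the rules pass over those that are not, and their reading is None.
Of carton1, carton2, carton3 only 2 to 3 are there at a start; the rules pass over those that are not, and their reading is None.
Of bottle1, bottle2 only 1 to 2 are there at a start; the rules pass over those that are not, and their reading is None.
At some moment in a run one of spatula1, spatula2, spatula3, carton1, carton2, carton3 may be knocked a few centimetres aside while the robot is not near it.
Once in a run the grip may slacken for a moment while it holds something.
It also fails if it takes over 210 s, if anything falls off the work surface, if the arm or the gripper's body presses on something with over 40 N, if the wrist force passes 120 N, or if a joint passes its speed limit or range.

## Working session

There is one attempt and no reset: what is moved stays moved. The work goes in short steps, Python scripts to look and compute and a tool call to move; the robot and the scene stay as the last step left them, time stands still between calls to the robot, and variables do not carry over. Pictures are saved under pics/ and viewed, at most 14 in all, crops included, and the job is handed in when it is done.

Besides the shell and the picture viewer there is one more tool, called after "Request:" as a command line: name --argument value ..., lists and objects as JSON in quotes. send_rows: Moves the arm, as the interface text tells. Shifts and turns lie within -1 to 1; 1 stands for 200 mm of shift or 2 pi rad of turn. Its arguments: {"type":"object","properties":{"commands":{"type":"string"},"jaw":{"type":"number"},"grip_force":{"type":"number"}},"required":["commands"]}

```bash
ls; mkdir -p pics; cat > h.py <<'E'
import numpy as np, cv2
from scipy.spatial.transform import Rotation as Ro
from station import env
def cal(n):
    c=env.get_calibration(n); f=210/np.tan(np.radians(c['fov_y']/2))
    K=np.array([[f,0,c['cx']],[0,f,c['cy']],[0,0,1]]); D=np.array(c['dist_coeffs'],float)
    if 'R' in c: R=np.array(c['R']);t=np.array(c['t'])
    else:
        s=env.get_state(); T=np.eye(4); T[:3,:3]=Ro.from_euler('xyz',s['eef_rot'],degrees=True).as_matrix(); T[:3,3]=s['position']
        M=np.linalg.inv(T@np.array(c['mount'])); R=M[:3,:3];t=M[:3,3]
    return K,D,R,t
def snap(n,f):
    c=cal(n); im=env.camera(n); cv2.imwrite(f'pics/{f}.png',im[:,:,::-1]); np.savez(f'pics/{f}.npz',K=c[0],D=c[1],R=c[2],t=c[3]); return im
def ld(f):
    z=np.load(f'pics/{f}.npz'); return z['K'],z['D'],z['R'],z['t']
def ray(f,px):
    K,D,R,t=ld(f); u=cv2.undistortPoints(np.array(px,float).reshape(-1,1,2),K,D).reshape(-1,2)
    d=np.c_[u,np.ones(len(u))]@R; return -R.T@t,d
def atz(f,px,z):
    o,d=ray(f,px); return o+d*((z-o[2])/d[:,2])[:,None]
def tri(f1,p1,f2,p2):
    o1,d1=ray(f1,p1);o2,d2=ray(f2,p2);r=[]
    for a,b in zip(d1,d2):
        s=np.linalg.lstsq(np.c_[a,-b],o2-o1,rcond=None)[0]; r.append(np.r_[(o1+a*s[0]+o2+b*s[1])/2,np.linalg.norm(o1+a*s[0]-o2-b*s[1])])
    return np.array(r)
def proj(f,X):
    K,D,R,t=ld(f); return cv2.projectPoints(np.array(X,float).reshape(-1,1,3),cv2.Rodrigues(R)[0],t,K,D)[0].reshape(-1,2)
E
python3 - <<'E'
from h import *
np.set_printoptions(precision=4,suppress=True)
for n in('top','side','wrist'):
    im=snap(n,n+'0'); K,D,R,t=ld(n+'0'); print(n,K[0,0],D,-R.T@t,R)
    big=cv2.resize(im,(800,600),interpolation=cv2.INTER_CUBIC); cv2.imwrite(f'pics/{n}0b.png',big[:,:,::-1])
print(env.get_state())
E
```

```text
pics
top 394.72744462097774 [0.0355 0.     0.     0.     0.    ] [ 0.4398 -0.0056  1.0907] [[-0.0117 -0.9998  0.0169]
 [-0.9922  0.0095 -0.1244]
 [ 0.1242 -0.0182 -0.9921]]
side 415.9397582183717 [-0.059  0.     0.     0.     0.   ] [ 0.2037 -0.5718  0.828 ] [[ 0.8256 -0.5643  0.0042]
 [-0.4268 -0.6294 -0.6494]
 [ 0.3691  0.5343 -0.7604]]
wrist 338.9063742178474 [-0.0272  0.      0.      0.      0.    ] [0.2985 0.5555 0.3731] [[-0.3591 -0.9333  0.0005]
 [-0.8893  0.3423  0.3032]
 [-0.2832  0.1084 -0.9529]]
{'clock': 0.15, 'q': array([ 83.7444,  22.0796,   0.3989,  -0.0203, -68.4101, -14.8181]), 'joint_vel': array([ 0.0012, -0.0298,  0.2904,  0.107 ,  0.048 , -0.004 ]), 'joint_torque': array([ -0.0008, -39.2678,  18.8582,   4.1887,  -0.0034,   0.    ]), 'position': array([0.2246, 0.5828, 0.2475]), 'eef_rot': array([179.9075,  -0.005 , -21.0812]), 'ft_force': array([ 0.9292,  0.2212, -0.4086]), 'torque': array([-0.0039, -0.0408,  0.036 ]), 'gripper_force': 0.0, 'finger_gap': 0.08486001097487163}
```

View pics/top0b.png

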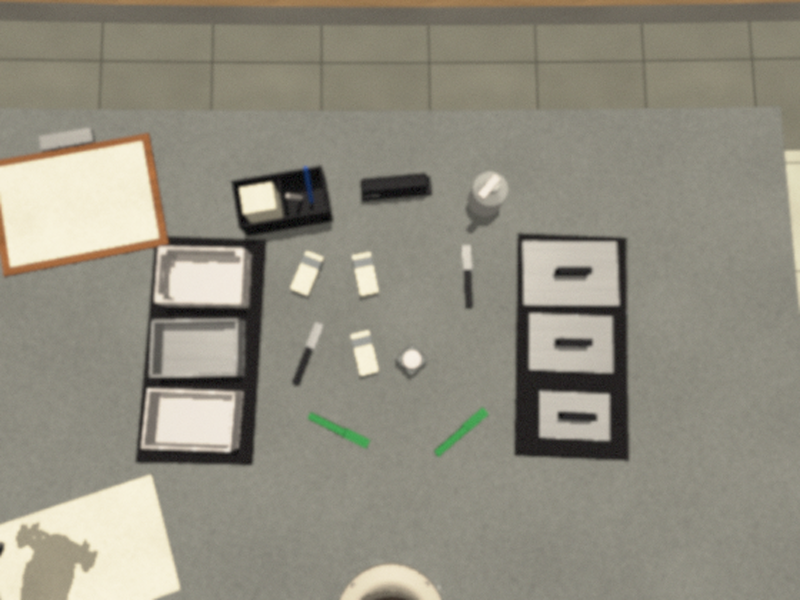

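View pics/side0b.png

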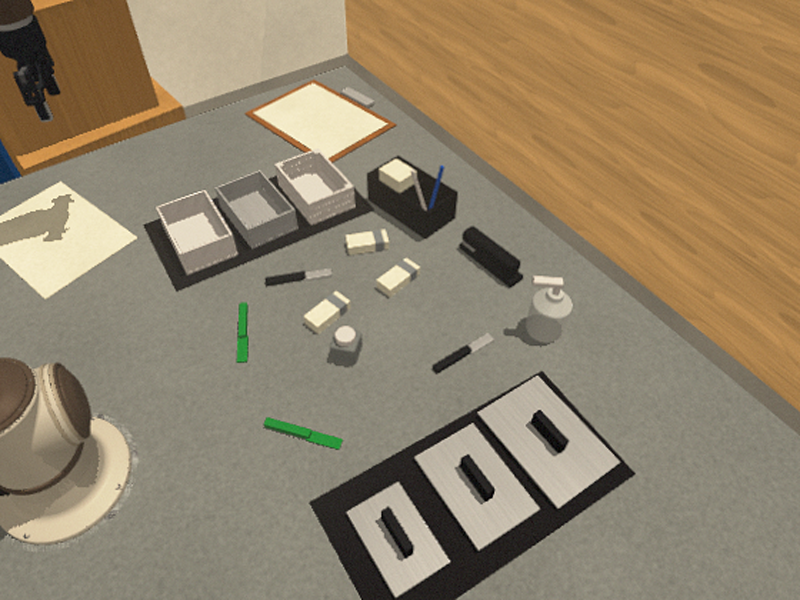

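The top view shows, at 800-px scale, the basket (203,276), tray (197,348) and bin (192,420) on the left. The covers are on the right: large (570,272), medium (571,343) and small (575,416). There are 2 black spatulas at (308,353) and (467,277), 3 cartons at (307,273), (365,274) and (364,353), and 1 bottle at (411,360). The side view agrees, and the green spatulas are decoys.

```bash
python3 - <<'E'
from h import *
def crop(f,u,v,w,h,s,o):
    im=cv2.imread(f'pics/{f}.png')[v:v+h,u:u+w]; im=cv2.resize(im,None,fx=s,fy=s,interpolation=cv2.INTER_CUBIC)
    for k in range(0,w,10): cv2.line(im,(k*s,0),(k*s,6 if k%50 else 14),(0,0,255),1)
    for k in range(0,h,10): cv2.line(im,(0,k*s),(6 if k%50 else 14,k*s),(0,0,255),1)
    cv2.imwrite(f'pics/{o}.png',im)
crop('top0',200,165,155,115,5,'c1')
crop('side0',180,155,170,110,4,'c2')
E
```

```text
(no output)
```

View pics/c1.png

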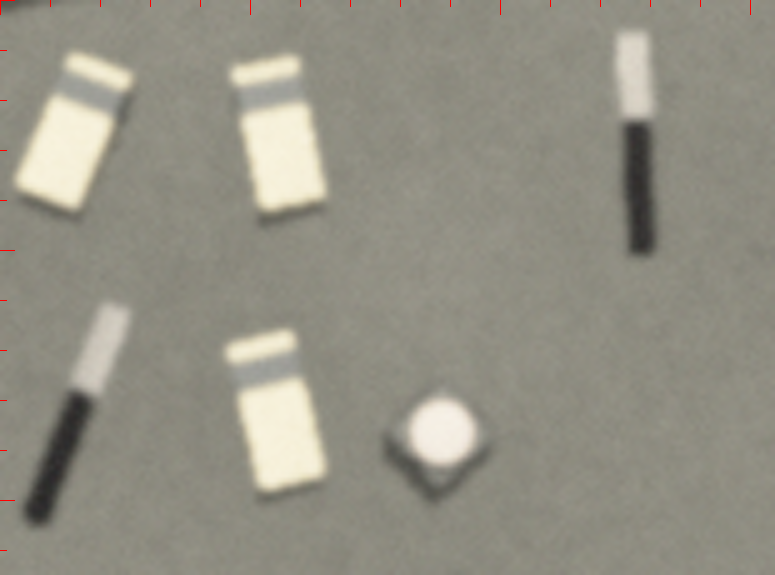

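View pics/c2.png

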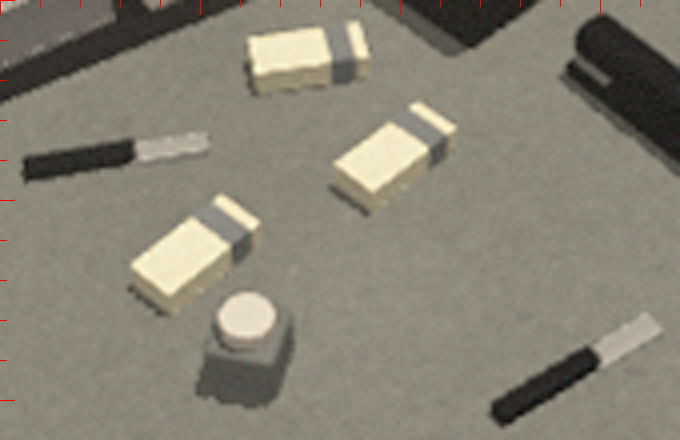

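The crops show the cartons, the bottle and the spatulas clearly. I'll triangulate the corners I read off.

```bash
python3 - <<'E'
from h import *
np.set_printoptions(precision=4,suppress=True)
a=lambda l:np.array(l,float)/5+[200,165]-.4
b=lambda l:np.array(l,float)/4+[180,155]-.4
P={'A':([(72,50),(135,75),(80,208),(15,185)],[(358,22),(368,52),(255,70),(248,38)]),
'B':([(230,70),(298,55),(327,198),(260,212)],[(415,102),(457,130),(376,193),(334,166)]),
'C':([(223,350),(294,330),(327,475),(260,492)],[(220,195),(260,225),(170,295),(131,266)]),
'cap':([(442,432)],[(246,316)]),
'SL':([(38,520),(82,396),(117,308)],[(25,164),(133,146),(208,142)]),
'SR':([(641,252),(636,122),(633,32)],[(496,410),(592,352),(655,322)])}
for k,(p,q) in P.items():
    X=tri('top0',a(p),'side0',b(q)); print(k,X.mean(0)); print(X)
    h={'A':.022,'B':.022,'C':.022,'cap':.054,'SL':.012,'SR':.012}[k]; print(' z-plane', atz('top0',a(p),h)[:,:2].tolist())
    if len(p)==4:
        m=(X[0]+X[1]-X[2]-X[3]); print(' yaw',np.degrees(np.arctan2(m[1],m[0])))
    if len(p)==3: m=X[2]-X[0]; print(' yaw',np.degrees(np.arctan2(m[1],m[0])))
s=.7
print('rim/bars 800scale')
for n,p,q in [('bask',(203,276),(314,185)),('cov2bar',(573,343),(476,478)),('cov3bar',(573,272),(548,431)),('cov1bar',(577,416),(397,532))]:
    print(n,tri('top0',[np.array(p)*s],'side0',[np.array(q)*s]))
print('tray rim z=.055',atz('top0',np.array([(150,320),(244,318),(245,378),(147,380)])*s,.055))
print('bin rim .059',atz('top0',np.array([(147,389),(243,390),(241,452),(142,452)])*s,.059))
print('basket rim .059',atz('top0',np.array([(157,246),(250,248),(249,307),(154,307)])*s,.059))
E
```

```text
A [0.6369 0.1526 0.0255 0.0008]
[[0.6815 0.1555 0.0221 0.001 ]
 [0.6659 0.12   0.0293 0.0005]
 [0.5928 0.1495 0.0283 0.0009]
 [0.6075 0.1854 0.0222 0.0009]]
 z-plane [[0.6819393201046167, 0.15532396344090937], [0.6676878850468699, 0.12072798251672993], [0.5940924992450644, 0.1502456236988691], [0.6070765905431597, 0.18561973813837926]]
 yaw -21.996938516966832
B [0.6349 0.0419 0.0211 0.0015]
[[0.67   0.0688 0.021  0.0008]
 [0.678  0.0313 0.0214 0.0008]
 [0.5996 0.0151 0.0225 0.0027]
 [0.5921 0.0522 0.0194 0.0015]]
 z-plane [[0.6701061320280217, 0.06859593281132377], [0.6782488011988327, 0.031142671009537142], [0.5983902654655151, 0.01571966591612777], [0.5909957812460066, 0.05233365970034656]]
 yaw 11.88502119989025
C [0.483  0.0438 0.0211 0.0018]
[[0.5169 0.0723 0.0197 0.002 ]
 [0.5258 0.0343 0.0212 0.001 ]
 [0.4488 0.0164 0.0233 0.0017]
 [0.4405 0.0523 0.0203 0.0024]]
 z-plane [[0.515785594833937, 0.0725162432179358], [0.5262247025981737, 0.0340962598062019], [0.44799088575766266, 0.016739266187362763], [0.4393775482078392, 0.052699264210895505]]
 yaw 13.872616016754469
cap [ 0.469
[... 540 characters left out ...]
5  0.0004]]
 z-plane [[0.5681862084802689, -0.15693534693939984], [0.6409870658765892, -0.1560803400612579], [0.6920656815938195, -0.15571467411815904]]
 yaw 0.23695725817060662
rim/bars 800scale
bask [[0.63   0.3476 0.0276 0.0011]]
cov2bar [[ 0.4972 -0.3505  0.0297  0.0023]]
cov3bar [[ 0.6316 -0.3557  0.0335  0.0009]]
cov1bar [[ 0.3621 -0.3504  0.0303  0.0019]]
tray rim z=.055 [[0.5451 0.4306 0.055 ]
 [0.547  0.2617 0.055 ]
 [0.438  0.2573 0.055 ]
 [0.4371 0.431  0.055 ]]
bin rim .059 [[0.4212 0.4285 0.059 ]
 [0.4167 0.2593 0.059 ]
 [0.3086 0.2599 0.059 ]
 [0.3121 0.4317 0.059 ]]
basket rim .059 [[0.6816 0.422  0.059 ]
 [0.6769 0.2525 0.059 ]
 [0.5667 0.2521 0.059 ]
 [0.5684 0.4228 0.059 ]]
```

Request:
send_rows --commands "1 -0.75 0.25 0 0 0.0583;1 -0.75 0.25 0 0 0.0583;1 -0.75 0.25 0 0 0.0583;1 -0.75 0.25 0 0 0.0583;1 -0.75 0.25 0 0 0.0583" --jaw 1

```text
clock: 0.78
position: [0.4274, 0.4309, 0.2991]
eef_rot: [-179.9, -0.1, -0.4]
ft_force: [0.4, -0.6, -0.7]
finger_gap: 0.0856
gripper_force: 0.0
```

Request:
send_rows --commands "0.58 -0.44 0.16 0 0 0;0.58 -0.44 0.16 0 0 0;0.58 -0.44 0.16 0 0 0;0.58 -0.44 0.16 0 0 0;0.58 -0.44 0.16 0 0 0"

```text
clock: 1.4
position: [0.5398, 0.3459, 0.3295]
eef_rot: [180.0, 0.1, -0.0]
ft_force: [-0.3, 0.2, -0.4]
finger_gap: 0.0854
gripper_force: 0.0
```

```bash
python3 - <<'E'
from h import *
snap('wrist','w1'); s=env.get_state(); print(s['clock'],s['position'],s['eef_rot'],s['q'])
cv2.imwrite('pics/w1b.png',cv2.resize(cv2.imread('pics/w1.png'),(800,600),interpolation=cv2.INTER_CUBIC))
E
```

```text
1.45 [0.53961157 0.3460587  0.32969193] [1.79969825e+02 6.36104745e-02 3.33548407e-03] [ 4.70956742e+01  2.14177137e+01  1.10339601e+01 -2.64758859e-02
 -7.96816566e+01  4.29124352e+01]
```

View pics/w1b.png

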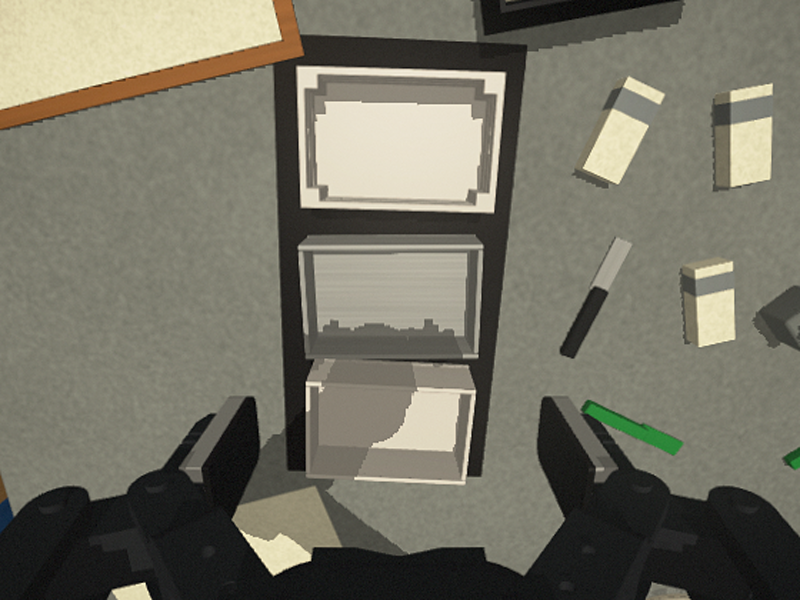

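The wrist view shows all three containers. At 800-px scale the outer rim corners are:
- **Basket:** (297,67), (506,72), (494,212), (302,207)
- **Tray:** (298,248), (483,246), (479,359), (305,357)
- **Bin:** (307,391), (475,390), (466,484), (307,478)

```bash
cat >> h.py <<'E'
def rect(f,p,z):
    X=atz(f,np.array(p,float)*.7-.15,z)[:,:2]; c=X.mean(0)
    ex=(X[0]+X[1]-X[2]-X[3])/2; ey=(X[0]+X[3]-X[1]-X[2])/2
    return c,np.linalg.norm(ex),np.linalg.norm(ey),np.degrees(np.arctan2(ex[1],ex[0])),np.degrees(np.arctan2(-ey[0],ey[1]))
def crop(f,u,v,w,h,s,o):
    im=cv2.imread(f'pics/{f}.png')[v:v+h,u:u+w]; im=cv2.resize(im,None,fx=s,fy=s,interpolation=cv2.INTER_CUBIC)
    for k in range(0,w,10): cv2.line(im,(k*s,0),(k*s,6 if k%50 else 14),(0,0,255),1)
    for k in range(0,h,10): cv2.line(im,(0,k*s),(6 if k%50 else 14,k*s),(0,0,255),1)
    cv2.imwrite(f'pics/{o}.png',im)
E
python3 - <<'E'
from h import *
np.set_printoptions(precision=4,suppress=True)
for z in(.055,.059):
  print('bask',rect('w1',[(297,67),(506,72),(494,212),(302,207)],z))
  print('tray',rect('w1',[(298,248),(483,246),(479,359),(305,357)],z))
  print('bin',rect('w1',[(307,391),(475,390),(466,484),(307,478)],z))
# spatula L & green check from wrist
print('SL',atz('w1',np.array([(569,355),(600,291),(624,239)])*.7,.012))
print('A',rect('w1',[(628,77),(664,96),(617,184),(582,166)],.022))
E
```

```text
bask (array([0.6283, 0.3453]), np.float64(0.10455494637664331), np.float64(0.15725190974117706), np.float64(-1.4371939431506326), np.float64(-1.353130957993085))
tray (array([0.4949, 0.3525]), np.float64(0.10055797093221079), np.float64(0.15534870040433063), np.float64(0.5632839629713358), np.float64(-0.02856597285754043))
bin (array([0.3627, 0.3555]), np.float64(0.09914433018871734), np.float64(0.15537503442745362), np.float64(-2.6968836767522895), np.float64(-1.055241458639117))
bask (array([0.6283, 0.3453]), np.float64(0.10350973602115716), np.float64(0.15567990066673923), np.float64(-1.4371939431506369), np.float64(-1.3531309579931405))
tray (array([0.4961, 0.3525]), np.float64(0.09955271736757891), np.float64(0.1537957172504874), np.float64(0.5632839629713007), np.float64(-0.028565972857539274))
bin (array([0.3652, 0.3554]), np.float64(0.09815320844658876), np.float64(0.15382178801878968), np.float64(-2.6968836767523015), np.float64(-1.0552414586391274))
SL [[0.4288 0.1764 0.012 ]
 [0.4949 0.1538 0.012 ]
 [0.5449 0.1377 0.012 ]]
A (array([0.6381, 0.1564]), np.float64(0.07761408554128671), np.float64(0.03551572189633464), np.float64(-23.11698712054047), np.float64(-24.214065167539456))
```

Request:
send_rows --commands "-0.315 -0.94 -0.5 0 0 -0.0528;-0.315 -0.94 -0.5 0 0 -0.0528;-0.315 -0.94 -0.5 0 0 -0.0528;-0.315 -0.94 -0.5 0 0 -0.0528;-0.315 -0.94 -0.5 0 0 -0.0528" --jaw 0.5

```text
clock: 2.08
position: [0.4755, 0.1559, 0.2294]
eef_rot: [179.9, 0.1, -19.1]
ft_force: [-0.5, 0.3, -0.1]
finger_gap: 0.0429
gripper_force: 0.0
```

Request:
send_rows --commands "0 0 -0.4 0 0 0;0 0 -0.65 0 0 0;0 0 -0.65 0 0 0;0 0 -0.65 0 0 0;0 0 -0.65 0 0 0"

```text
clock: 2.7
position: [0.4794, 0.1587, 0.103]
eef_rot: [-179.7, -0.2, -19.0]
ft_force: [0.5, -0.7, -0.9]
finger_gap: 0.0426
gripper_force: 0.0
```

```bash
python3 - <<'E'
from h import *
snap('wrist','w2'); snap('top','t2'); s=env.get_state(); print(s['clock'],s['position'],s['eef_rot'],s['q'])
cv2.imwrite('pics/w2b.png',cv2.resize(cv2.imread('pics/w2.png'),(800,600),interpolation=cv2.INTER_CUBIC))
E
```

```text
2.8 [0.47890153 0.15816992 0.10252259] [-1.79782711e+02 -1.65487425e-01 -1.90643637e+01] [ 3.67581915e+01  1.96762878e+01 -2.74938184e+01  2.19474451e-02
 -4.25571689e+01  3.41616274e+01]
```

View pics/w2b.png

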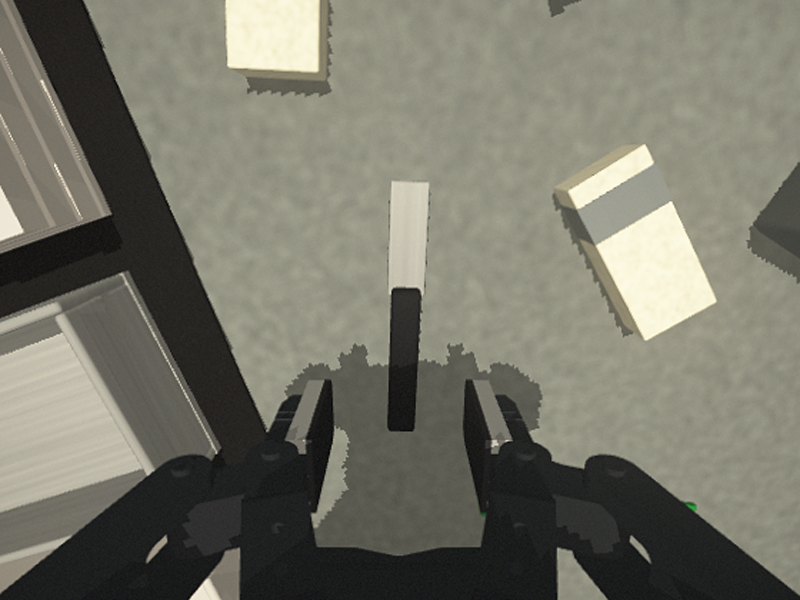

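The spatula is centred between the jaws, with its butt at (401,431) and the blade joint at (405,289). I'll check with numbers.

```bash
python3 - <<'E'
from h import *
np.set_printoptions(precision=4,suppress=True)
X=atz('w2',np.array([(401,431),(405,289)])*.7-.15,.012); d=X[1]-X[0]; print(X,np.linalg.norm(d),np.degrees(np.arctan2(d[1],d[0])), X[1]-d/np.linalg.norm(d)*.017)
print('C',rect('w2',[(565,190),(645,145),(716,299),(646,338)],.022))
E
```

```text
[[0.427  0.1768 0.012 ]
 [0.4975 0.1508 0.012 ]] 0.07516019229387687 -20.29018006466668 [0.4816 0.1567 0.012 ]
C (array([0.4845, 0.0457]), np.float64(0.07851162462452001), np.float64(0.03521787096395067), np.float64(14.294579260802767), np.float64(12.553216895845674))
```

Request:
send_rows --commands "0.015 0 -0.25 0 0 -0.0033;0.015 0 -0.4 0 0 -0.0033;0.015 0 -0.4 0 0 -0.0033;0.015 0 -0.4 0 0 -0.0033"

```text
clock: 3.3
position: [0.4819, 0.1579, 0.0219]
eef_rot: [-179.9, -0.1, -20.3]
ft_force: [0.2, 0.2, 0.8]
finger_gap: 0.0425
gripper_force: 0.0
```

Request:
send_rows --commands "0 0 0 0 0 0;0 0 0 0 0 0;0 0 0 0 0 0;0 0 0 0 0 0;0 0 0 0 0 0" --jaw 0 --grip_force 50

```text
clock: 3.92
position: [0.4815, 0.1577, 0.0219]
eef_rot: [-179.9, -0.1, -20.3]
ft_force: [-2.2, -0.4, 6.4]
finger_gap: 0.0121
gripper_force: 49.6
```

Request:
send_rows --commands "0 0 0.2 0 0 0;0 0 0.5 0 0 0;0 0 0.5 0 0 0;0 0 0.5 0 0 0"

```text
clock: 4.42
position: [0.4803, 0.1571, 0.1206]
eef_rot: [-179.9, -0.0, -20.3]
ft_force: [-0.7, 0.0, -1.2]
finger_gap: 0.0126
gripper_force: 32.5
```

Request:
send_rows --commands "-0.025 0.5 0.05 0 0 -0.1936;-0.025 0.99 0.05 0 0 -0.1936;-0.025 0.99 0.05 0 0 -0.1936;-0.025 0.99 0.05 0 0 -0.1936;-0.025 0.99 0.05 0 0 -0.1936"

```text
clock: 5.05
position: [0.4746, 0.3561, 0.1278]
eef_rot: [179.8, -0.1, -73.7]
ft_force: [-0.8, -1.2, -0.2]
finger_gap: 0.0118
gripper_force: 53.4
```

Request:
send_rows --commands "0 0 0 0 0 0;0 0 0 0 0 0;0 0 0 0 0 0;0 0 0 0 0 0"

```text
clock: 5.55
position: [0.4758, 0.3549, 0.1303]
eef_rot: [180.0, 0.0, -73.4]
ft_force: [0.0, 1.0, -0.8]
finger_gap: 0.0119
gripper_force: 53.4
```

```bash
python3 - <<'E'
from h import *
snap('wrist','w3'); snap('top','t3');snap('side','s3'); s=env.get_state(); print(s['clock'],s['position'],s['eef_rot'],s['q'])
cv2.imwrite('pics/w3b.png',cv2.resize(cv2.imread('pics/w3.png'),(800,600),interpolation=cv2.INTER_CUBIC))
E
```

```text
5.7 [0.4757529  0.35508995 0.1304356 ] [-1.79991109e+02  7.87703713e-03 -7.34283797e+01] [ 5.23515400e+01  2.51591894e+01 -1.30277456e+01 -1.51722289e-03
 -5.18012469e+01 -3.57789822e+01]
```

View pics/w3b.png

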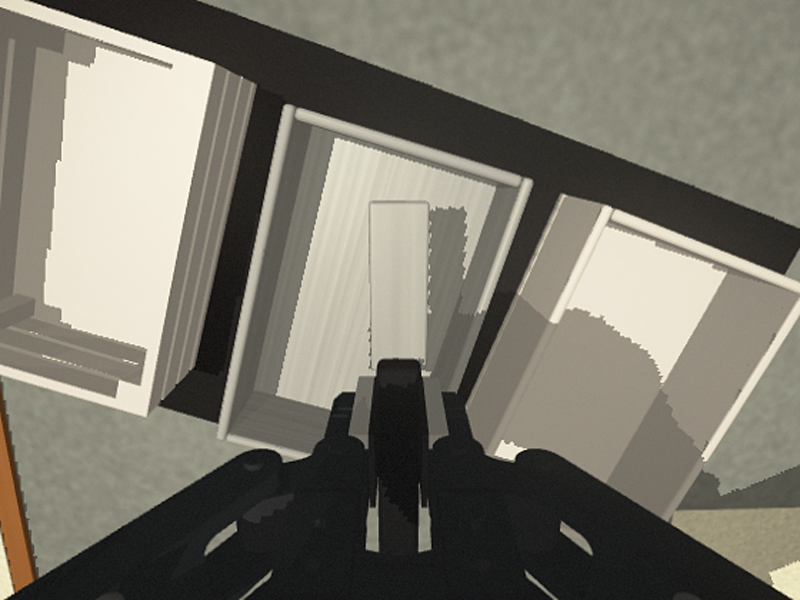

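The spatula is firmly held and the tray is visible. Its rim corners are at about (285,104), (532,181) and (218,440).

```bash
python3 - <<'E'
from h import *
np.set_printoptions(precision=4,suppress=True)
X=atz('w3',np.array([(284,104),(533,180),(218,440)])*.7-.15,.055)[:,:2]
a=X[0]-X[1];b=X[2]-X[0]
print(X,(X[1]+X[2])/2,np.linalg.norm(a),np.linalg.norm(b),np.degrees(np.arctan2(a[1],a[0])),np.degrees(np.arctan2(-b[0],b[1])))
Y=atz('w3',np.array([(401,360),(399,202)])*.7-.15,.115)[:,:2]; print(Y,np.degrees(np.arctan2(*(Y[1]-Y[0])[::-1])))
E
```

```text
[[0.5471 0.2757]
 [0.4446 0.2749]
 [0.5451 0.431 ]] [0.4948 0.3529] 0.10253901080914048 0.15525037301727393 0.4737189542435913 0.7424357903550722
[[0.4808 0.3403]
 [0.4955 0.2935]] -72.60518228210377
```

Request:
send_rows --commands "0 0.015 0 0 0 -0.0436;0 0.015 0 0 0 -0.0436;0 0.015 -0.2 0 0 -0.0436;0 0.015 -0.4 0 0 -0.0436;0 0.015 -0.48 0 0 -0.0436"

```text
clock: 6.32
position: [0.4748, 0.3571, 0.0322]
eef_rot: [179.8, -0.2, -89.1]
ft_force: [0.1, 0.5, -1.0]
finger_gap: 0.0117
gripper_force: 53.4
```

Request:
send_rows --commands "0 0 -0.012 0 0 0;0 0 -0.012 0 0 0"

```text
clock: 6.58
position: [0.4764, 0.359, 0.0331]
eef_rot: [-179.9, 0.1, -89.1]
ft_force: [0.2, -0.3, 0.1]
finger_gap: 0.0119
gripper_force: 53.4
```

Request:
send_rows --commands "0 0 0 0 0 0;0 0 0 0 0 0;0 0 0 0 0 0" --jaw 0.27

```text
clock: 6.95
position: [0.4759, 0.3585, 0.0326]
eef_rot: [-179.9, 0.1, -89.1]
ft_force: [-0.2, 0.1, 0.3]
finger_gap: 0.0228
gripper_force: 0.5
```

Request:
send_rows --commands "0 0 0.2 0 0 0;0 0 0.55 0 0 0;0 0 0.55 0 0 0;0 0 0.55 0 0 0"

```text
clock: 7.45
position: [0.4756, 0.3583, 0.1426]
eef_rot: [-180.0, 0.1, -89.2]
ft_force: [0.4, -0.2, -1.1]
finger_gap: 0.023
gripper_force: 0.0
```

```bash
python3 - <<'E'
from h import *
snap('wrist','w4'); snap('top','t4');snap('side','s4'); s=env.get_state(); print(s['clock'],s['position'],s['eef_rot'],s['q'])
a=cv2.imread('pics/w4.png'); b=cv2.imread('pics/t4.png')[155:325,150:380]; b=cv2.resize(b,None,fx=2,fy=2,interpolation=cv2.INTER_CUBIC)
c=np.zeros((420,800,3),np.uint8); a=cv2.resize(a,(400,300)); c[:300,:400]=a; b=b[:420,:400]; c[:b.shape[0],400:400+b.shape[1]]=b
cv2.imwrite('pics/m4.png',c)
E
```

```text
7.6 [0.47492106 0.35734574 0.1401135 ] [ 1.79855554e+02 -1.46796431e-01 -8.91503885e+01] [ 5.25448845e+01  2.46953061e+01 -1.21545112e+01 -2.78682193e-02
 -5.33549148e+01 -5.16787848e+01]
```

View pics/m4.png

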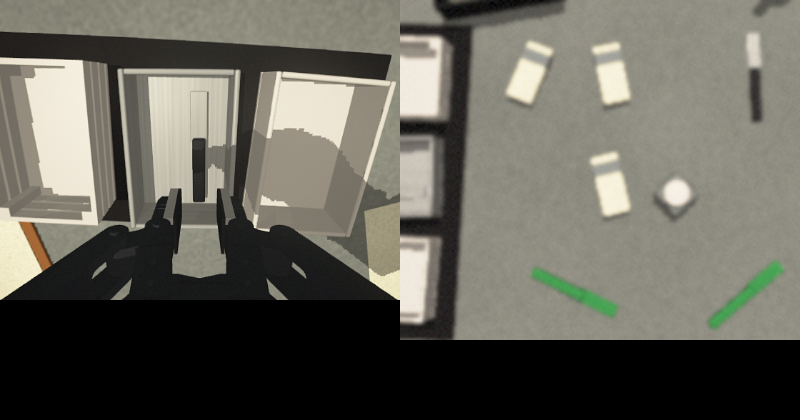

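The first spatula lies in the tray and the other items are unmoved. Next is spatula R, approached with the camera turned away from the pump.

Request:
send_rows --commands "0.375 -1 0.3 0 0 -0.126;0.375 -1 0.3 0 0 -0.126;0.375 -1 0.3 0 0 -0.126;0.375 -1 0.3 0 0 -0.126;0.375 -1 0.3 0 0 -0.126" --jaw 0.5

```text
clock: 8.22
position: [0.5512, 0.1556, 0.2011]
eef_rot: [180.0, -0.1, -134.8]
ft_force: [-0.3, 0.5, 0.3]
finger_gap: 0.0427
gripper_force: 0.0
```

Request:
send_rows --commands "0.38 -1 0 0 0 -0.126;0.38 -1 0 0 0 -0.126;0.38 -1 0 0 0 -0.126;0.38 -1 0 0 0 -0.126;0.38 -1 0 0 0 -0.126"

```text
clock: 8.85
position: [0.6265, -0.0443, 0.1993]
eef_rot: [-180.0, -0.2, 179.8]
ft_force: [-0.4, 0.4, -1.3]
finger_gap: 0.0425
gripper_force: 0.0
```

Request:
send_rows --commands "0 -0.57 0 0 0 0;0 -0.57 -0.5 0 0 0;0 -0.57 -0.5 0 0 0;0 -0.57 -0.5 0 0 0;0 -0.57 -0.5 0 0 0"

```text
clock: 9.48
position: [0.6274, -0.1557, 0.1021]
eef_rot: [-180.0, 0.0, -179.8]
ft_force: [0.2, 0.3, 1.0]
finger_gap: 0.0426
gripper_force: 0.0
```

```bash
cat >> h.py <<'E'
def dark(f,z,roi,thr=60,mn=150):
    "dark/bright blobs -> world rects"
    im=cv2.imread(f'pics/{f}.png'); g=im.max(2); u,v,w,h=roi; m=np.zeros_like(g); m[v:v+h,u:u+w]=(g[v:v+h,u:u+w]<thr) if thr<128 else (g[v:v+h,u:u+w]>thr)
    for c in cv2.findContours(m,cv2.RETR_EXTERNAL,cv2.CHAIN_APPROX_NONE)[0]:
        if cv2.contourArea(c)>mn:
            X=atz(f,c.reshape(-1,2),z)[:,:2]; r=cv2.minAreaRect((X*1000).astype(np.float32)); print(f,thr,'px',c.reshape(-1,2).mean(0).round(),'mm',np.round(r[0],1),np.round(r[1],1),round(r[2],1))
E
python3 - <<'E'
from h import *
snap('wrist','w5'); snap('top','t5'); s=env.get_state(); print(s['clock'],s['position'],s['eef_rot'],s['q'])
dark('w5',.012,(200,100,180,200),45)
dark('t4',.022,(190,165,160,105),190,100);print();dark('t5',.022,(190,165,160,105),190,100)
cv2.imwrite('pics/w5b.png',cv2.resize(cv2.imread('pics/w5.png'),(800,600),interpolation=cv2.INTER_CUBIC))
E
```

```text
9.575 [ 0.62808464 -0.15508363  0.1036709 ] [-179.97615167    0.19306457 -179.76910923] [ 4.41639536e-01  3.12568526e+01 -6.66011526e+00  3.12117820e-02
 -5.18900607e+01 -9.02300106e+01]
w5 45 px [357. 289.] mm [674.4 -98.3] [22.6  7.9] 23.1
w5 45 px [330. 285.] mm [ 670.5 -116.1] [26.2 10.9] 2.7
w5 45 px [226. 285.] mm [ 670.8 -193.5] [10.9 26.2] 87.7
w5 45 px [274. 183.] mm [ 599.1 -156.7] [59. 13.] 0.6
t4 190 px [288. 251.] mm [470.3 -45.4] [32.4 32.2] 89.4
t4 190 px [256. 251.] mm [470.8  41.4] [55.5 37.8] 13.7
t4 190 px [256. 195.] mm [622.9  39.7] [56.1 38.1] 11.0
t4 190 px [212. 195.] mm [626.1 159.2] [38.1 55.6] 67.7

t5 190 px [268. 264.] mm [440.2   8.6] [128.5  34.6] 89.3
t5 190 px [212. 195.] mm [625.8 159.1] [37.8 55.1] 67.7
t5 190 px [268. 210.] mm [588.2   8.6] [121.4 239.9] 89.4
```

Request:
send_rows --commands "-0.005 -0.005 -0.25 0 0 0;-0.005 -0.005 -0.4 0 0 0;-0.005 -0.005 -0.405 0 0 0;-0.005 -0.005 -0.405 0 0 0"

```text
clock: 10.07
position: [0.6275, -0.1564, 0.0232]
eef_rot: [-180.0, 0.2, -179.8]
ft_force: [0.2, 0.5, 0.0]
finger_gap: 0.0426
gripper_force: 0.0
```

Request:
send_rows --commands "0 0 0 0 0 0;0 0 0 0 0 0;0 0 0 0 0 0;0 0 0 0 0 0;0 0 0 0 0 0" --jaw 0 --grip_force 50

```text
clock: 10.7
position: [0.6269, -0.1568, 0.023]
eef_rot: [-180.0, 0.2, -179.8]
ft_force: [-0.6, 1.2, 6.0]
finger_gap: 0.012
gripper_force: 50.3
```

Request:
send_rows --commands "0 0 0.2 0 0 0;0 0 0.5 0 0 0;0 0 0.6 0 0 0;0 0 0.6 0 0 0"

```text
clock: 11.2
position: [0.6266, -0.1569, 0.1432]
eef_rot: [180.0, 0.3, -179.9]
ft_force: [-0.1, -0.7, -1.3]
finger_gap: 0.0121
gripper_force: 49.5
```

Request:
send_rows --commands "-0.28 1 0.25 0 0 0.1255;-0.28 1 0.25 0 0 0.1255;-0.28 1 0.25 0 0 0.1255;-0.28 1 0.25 0 0 0.1255;-0.28 1 0.25 0 0 0.1255"

```text
clock: 11.82
position: [0.5685, 0.0452, 0.1897]
eef_rot: [179.9, -0.1, -134.4]
ft_force: [-0.6, 0.1, -0.9]
finger_gap: 0.012
gripper_force: 49.5
```

Request:
send_rows --commands "-0.28 1 0 0 0 0.1255;-0.28 1 0 0 0 0.1255;-0.28 1 0 0 0 0.1255;-0.28 1 0 0 0 0.1255;-0.28 1 0 0 0 0.1255"

```text
clock: 12.45
position: [0.5122, 0.2446, 0.1886]
eef_rot: [179.8, -0.1, -89.2]
ft_force: [0.2, -1.2, -0.2]
finger_gap: 0.0124
gripper_force: 49.5
```

Request:
send_rows --commands "0 0.525 0 0 0 0;0 0.525 -0.3 0 0 0;0 0.525 -0.3 0 0 0;0 0.525 -0.3 0 0 0"

```text
clock: 12.95
position: [0.513, 0.3475, 0.1289]
eef_rot: [179.8, -0.2, -89.5]
ft_force: [0.2, 0.6, 0.5]
finger_gap: 0.0121
gripper_force: 49.5
```

```bash
python3 - <<'E'
from h import *
snap('wrist','w6'); snap('top','t6'); s=env.get_state(); print(s['clock'],s['position'],s['eef_rot'],s['finger_gap'])
dark('t6',.022,(190,165,160,105),190,100)
cv2.imwrite('pics/w6b.png',cv2.resize(cv2.imread('pics/w6.png'),(800,600),interpolation=cv2.INTER_CUBIC))
E
```

```text
13.05 [0.51419485 0.34758486 0.13166268] [-1.79949604e+02  1.71103581e-02 -8.95212419e+01] 0.012174074705827157
t6 190 px [288. 251.] mm [470.3 -45.4] [32.4 32.2] 89.4
t6 190 px [256. 251.] mm [470.8  41.4] [55.5 37.8] 13.7
t6 190 px [256. 195.] mm [622.9  39.8] [56.3 38.3] 12.2
t6 190 px [212. 195.] mm [626.1 159.2] [38.1 55.7] 67.7
```

View pics/w6b.png

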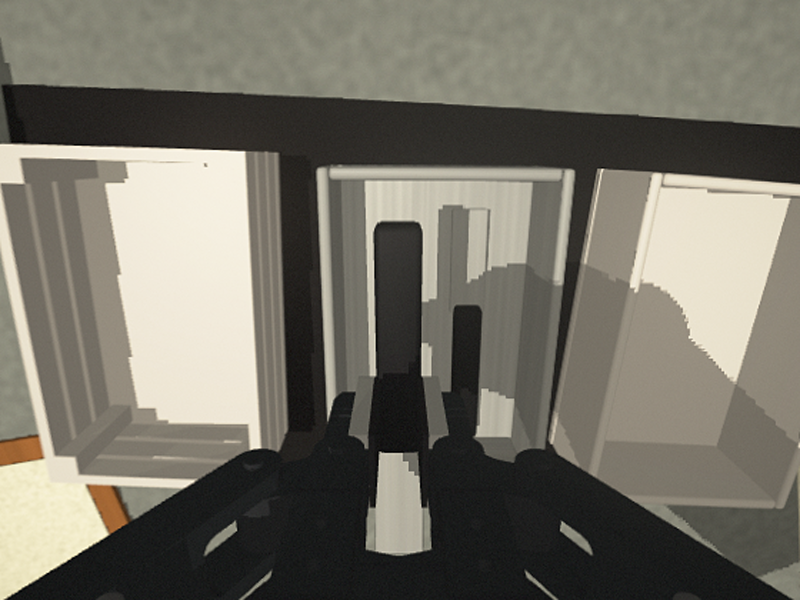

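The held spatula hangs over the tray's free half, and the first one lies clear at (468,370). Lowering it.

Request:
send_rows --commands "-0.004 0 -0.2 0 0 0;-0.004 0 -0.4 0 0 0;-0.004 0 -0.48 0 0 0;-0.004 0 -0.49 0 0 0;-0.004 0 -0.49 0 0 0"

```text
clock: 13.68
position: [0.5139, 0.3489, 0.0347]
eef_rot: [-179.9, 0.1, -89.5]
ft_force: [0.5, 0.1, -0.4]
finger_gap: 0.0119
gripper_force: 49.5
```

Request:
send_rows --commands "0 0 0 0 0 0;0 0 0 0 0 0;0 0 0 0 0 0" --jaw 0.25

```text
clock: 14.05
position: [0.513, 0.3484, 0.0334]
eef_rot: [-180.0, 0.0, -89.5]
ft_force: [-0.3, -0.0, -0.0]
finger_gap: 0.0214
gripper_force: 0.0
```

Request:
send_rows --commands "0 0 0.2 0 0 0;0 0 0.6 0 0 0;0 0 0.85 0 0 0;0 0 0.85 0 0 0;0 0 0.85 0 0 0"

```text
clock: 14.68
position: [0.5126, 0.3482, 0.2033]
eef_rot: [-180.0, 0.1, -89.5]
ft_force: [0.2, -0.3, 0.3]
finger_gap: 0.0211
gripper_force: 0.0
```

```bash
python3 - <<'E'
from h import *
snap('wrist','w7'); snap('top','t7'); s=env.get_state(); print(s['clock'],s['position'],s['eef_rot'],s['finger_gap'])
dark('t7',.022,(190,165,160,105),190,100)
cv2.imwrite('pics/w7b.png',cv2.resize(cv2.imread('pics/w7.png'),(800,600),interpolation=cv2.INTER_CUBIC))
E
```

```text
14.775 [0.51210985 0.34752843 0.20112782] [ 1.79850283e+02 -1.23339414e-01 -8.95073921e+01] 0.021503781814509414
t7 190 px [288. 251.] mm [470.3 -45.4] [32.4 32.2] 89.4
t7 190 px [256. 251.] mm [470.8  41.4] [55.5 37.8] 13.7
t7 190 px [256. 195.] mm [622.8  40.2] [56.1 38.2] 11.1
t7 190 px [212. 195.] mm [626.1 159.2] [38.  55.8] 68.0
```

View pics/w7b.png

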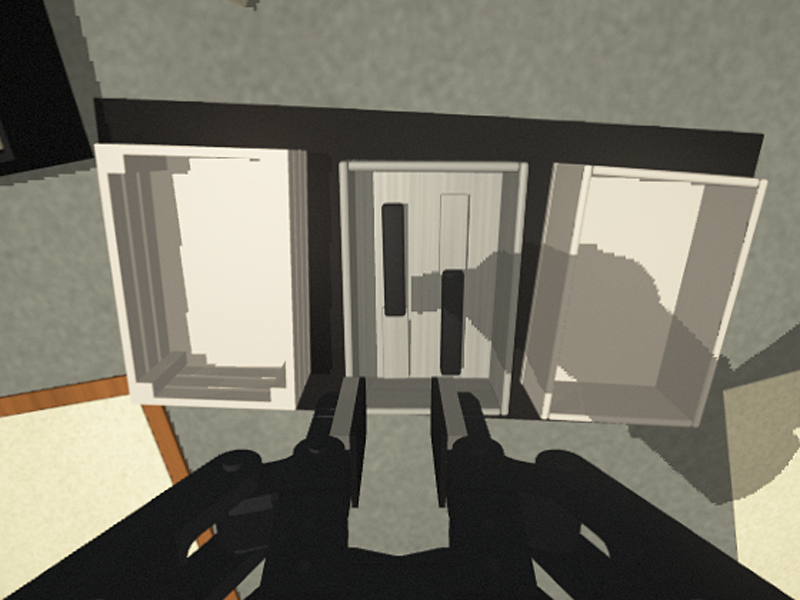

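Both spatulas lie flat in the tray. Next I refine the container positions and fetch the medium cover.

```bash
python3 - <<'E'
from h import *
np.set_printoptions(precision=4,suppress=True)
print('tray',rect('w7',[(348,412),(340,161),(528,164),(509,414)],.055))
print('bask',rect('w7',[(130,402),(95,144),(305,150),(297,410)],.059))
print('bin',rect('w7',[(545,418),(588,167),(768,181),(698,426)],.059))
E
```

```text
tray (array([0.4945, 0.352 ]), np.float64(0.10266749405050211), np.float64(0.15357275819306976), np.float64(-0.28407554971443394), np.float64(0.5090406044037032))
bask (array([0.6253, 0.3456]), np.float64(0.10917530295692178), np.float64(0.15537336124821496), np.float64(-1.8274856301893554), np.float64(-3.3590312517755385))
bin (array([0.3662, 0.3557]), np.float64(0.10050469849075304), np.float64(0.15319949673354158), np.float64(-3.1566281955904394), np.float64(-3.0669542965581433))
```

Request:
send_rows --commands "-0.02 -0.9 0 0 0 0;-0.02 -0.9 0 0 0 0;-0.02 -0.9 0 0 0 0;-0.02 -0.9 0 0 0 0" --jaw 0.6

```text
clock: 15.28
position: [0.5076, 0.1645, 0.2012]
eef_rot: [179.8, -0.1, -89.7]
ft_force: [-0.3, 1.1, -0.6]
finger_gap: 0.0512
gripper_force: 0.0
```

Request:
send_rows --commands "-0.02 -0.9 0 0 0 0;-0.02 -0.9 0 0 0 0;-0.02 -0.9 0 0 0 0;-0.02 -0.9 0 0 0 0"

```text
clock: 15.78
position: [0.5042, -0.0142, 0.2015]
eef_rot: [179.8, -0.0, -89.7]
ft_force: [0.9, 0.0, -0.2]
finger_gap: 0.0512
gripper_force: 0.0
```

Request:
send_rows --commands "-0.02 -0.9 0 0 0 0;-0.02 -0.9 0 0 0 0;-0.02 -0.9 0 0 0 0;-0.02 -0.9 0 0 0 0"

```text
clock: 16.27
position: [0.5009, -0.1937, 0.2014]
eef_rot: [179.9, 0.0, -89.7]
ft_force: [-0.2, 1.3, -0.1]
finger_gap: 0.0516
gripper_force: 0.0
```

Request:
send_rows --commands "-0.015 -0.74 0 0 0 0;-0.015 -0.74 0 0 0 0;-0.015 -0.74 0 0 0 0;-0.015 -0.74 0 0 0 0"

```text
clock: 16.77
position: [0.4985, -0.3396, 0.2013]
eef_rot: [179.9, 0.1, -89.5]
ft_force: [-0.1, -0.2, 0.1]
finger_gap: 0.051
gripper_force: 0.0
```

```bash
python3 - <<'E'
from h import *
snap('wrist','w8'); snap('top','t8'); s=env.get_state(); print(s['clock'],s['position'],s['eef_rot'],s['q'])
dark('t8',.022,(190,165,160,105),190,100)
cv2.imwrite('pics/w8b.png',cv2.resize(cv2.imread('pics/w8.png'),(800,600),interpolation=cv2.INTER_CUBIC))
E
```

```text
16.875 [ 0.4984268  -0.33828769  0.20200434] [ 1.79919925e+02  5.20043988e-02 -8.94077874e+01] [-1.87925105e+01  2.19285324e+01 -6.66387047e+00 -2.55782721e-02
 -6.15003957e+01  1.93969824e+01]
t8 190 px [288. 251.] mm [470.3 -45.4] [32.4 32.2] 89.3
t8 190 px [256. 251.] mm [470.6  41.2] [54.7 37.3] 12.5
t8 190 px [256. 196.] mm [622.4  39.8] [54.9 37.4] 12.0
t8 190 px [212. 195.] mm [625.8 159. ] [37.2 55.1] 67.5
```

View pics/w8b.png

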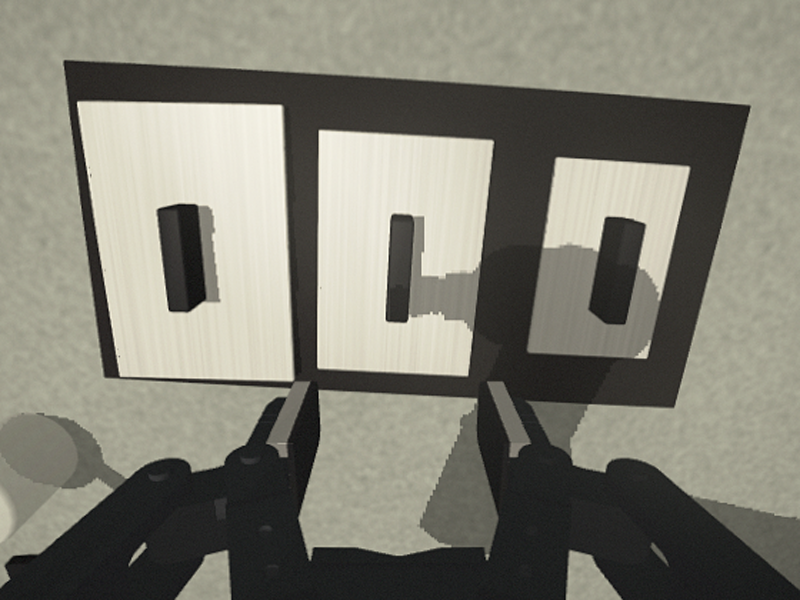

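The wrist view shows the medium cover with plate corners (319,130), (494,140), (470,377) and (318,371), and its bar top spanning (402,214) to (397,322).

```bash
python3 - <<'E'
from h import *
np.set_printoptions(precision=4,suppress=True)
for z in(.011,.014): print('plate',z,rect('w8',[(318,371),(319,130),(494,140),(470,377)],z))
print('bar',rect('w8',[(386,322),(391,214),(413,215),(408,323)],.044))
E
```

```text
plate 0.011 (array([ 0.4984, -0.3471]), np.float64(0.10867568981694649), np.float64(0.16201911291153195), np.float64(-2.2875636652681233), np.float64(-2.381176080815956))
plate 0.014 (array([ 0.4985, -0.3478]), np.float64(0.10764399241119692), np.float64(0.1604810072068043), np.float64(-2.287563665268098), np.float64(-2.3811760808159175))
bar (array([ 0.499 , -0.3502]), np.float64(0.013194466552076019), np.float64(0.06627984572854403), np.float64(-2.178075603532143), np.float64(-2.0293481111944067))
```

Request:
send_rows --commands "0.002 -0.05 -0.1 0 0 -0.0077;0.002 -0.05 -0.4 0 0 -0.0077;0.002 -0.05 -0.65 0 0 -0.0077;0.002 -0.05 -0.82 0 0 -0.0077;0.002 -0.05 -0.82 0 0 -0.0077"

```text
clock: 17.5
position: [0.497, -0.3473, 0.0363]
eef_rot: [179.6, 0.1, -92.1]
ft_force: [-0.2, 0.3, 0.2]
finger_gap: 0.0512
gripper_force: 0.0
```

Request:
send_rows --commands "0 0 0 0 0 0;0 0 0 0 0 0;0 0 0 0 0 0;0 0 0 0 0 0;0 0 0 0 0 0" --jaw 0 --grip_force 100

```text
clock: 18.12
position: [0.4995, -0.35, 0.0414]
eef_rot: [-179.8, -0.1, -92.2]
ft_force: [-0.7, 2.7, 6.6]
finger_gap: 0.0116
gripper_force: 98.9
```

Request:
send_rows --commands "0 0 0.1 0 0 0;0 0 0.3 0 0 0;0 0 0.5 0 0 0;0 0 0.7 0 0 0;0 0 0.7 0 0 0"

```text
clock: 18.75
position: [0.5, -0.3507, 0.1832]
eef_rot: [-179.5, -0.2, -92.3]
ft_force: [0.4, 0.8, -2.7]
finger_gap: 0.0117
gripper_force: 98.2
```

```bash
python3 - <<'E'
from h import *
s=env.get_state(); print(s['clock'],s['position'],s['eef_rot'],s['finger_gap'],s['ft_force'])
E
```

```text
18.75 [ 0.50002132 -0.35065518  0.18319877] [-179.50908778   -0.18119611  -92.26287358] 0.011710262886989443 [ 0.36478171  0.84530332 -2.65294581]
```

Request:
send_rows --commands "-0.017 0.2 0.05 0 0 0.007;-0.017 0.5 0.05 0 0 0.007;-0.017 0.8 0.05 0 0 0.007;-0.017 0.9 0.05 0 0 0.007;-0.017 0.9 0.05 0 0 0.007"

```text
clock: 19.38
position: [0.494, -0.1682, 0.1879]
eef_rot: [179.9, 0.1, -89.6]
ft_force: [0.2, -0.4, -2.4]
finger_gap: 0.0115
gripper_force: 98.0
```

Request:
send_rows --commands "0 0.3 0 0 0 0;0 0.6 0 0 0 0;0 0.9 0 0 0 0;0 0.9 0 0 0 0"

```text
clock: 19.88
position: [0.4949, 0.0127, 0.1883]
eef_rot: [180.0, 0.0, -89.5]
ft_force: [-0.9, -1.0, -2.7]
finger_gap: 0.012
gripper_force: 98.0
```

Request:
send_rows --commands "0 0.3 0 0 0 0;0 0.6 0 0 0 0;0 0.9 0 0 0 0;0 0.9 0 0 0 0"

```text
clock: 20.38
position: [0.4955, 0.1924, 0.1881]
eef_rot: [180.0, 0.0, -89.6]
ft_force: [0.3, -0.2, -2.6]
finger_gap: 0.012
gripper_force: 98.0
```

Request:
send_rows --commands "0 0.3 0 0 0 0;0 0.5 0 0 0 0;0 0.7 0 0 0 0;0 0.81 0 0 0 0;0 0.81 0 0 0 0"

```text
clock: 21.0
position: [0.4952, 0.3518, 0.1879]
eef_rot: [179.9, -0.1, -89.8]
ft_force: [-0.6, -0.3, -1.9]
finger_gap: 0.0117
gripper_force: 98.1
```

```bash
python3 - <<'E'
from h import *
snap('wrist','w9'); snap('top','t9'); snap('side','s9'); s=env.get_state(); print(s['clock'],s['position'],s['eef_rot'],s['finger_gap'],s['gripper_force'],s['torque'])
cv2.imwrite('pics/w9b.png',cv2.resize(cv2.imread('pics/w9.png'),(800,600),interpolation=cv2.INTER_CUBIC))
E
```

```text
21.15 [0.49497614 0.35041083 0.18854447] [ 1.79933959e+02 -6.73948622e-02 -8.98469361e+01] 0.011649970960536825 98.08538675308228 [-0.04913827  0.00721412  0.00325167]
```

View pics/w9b.png

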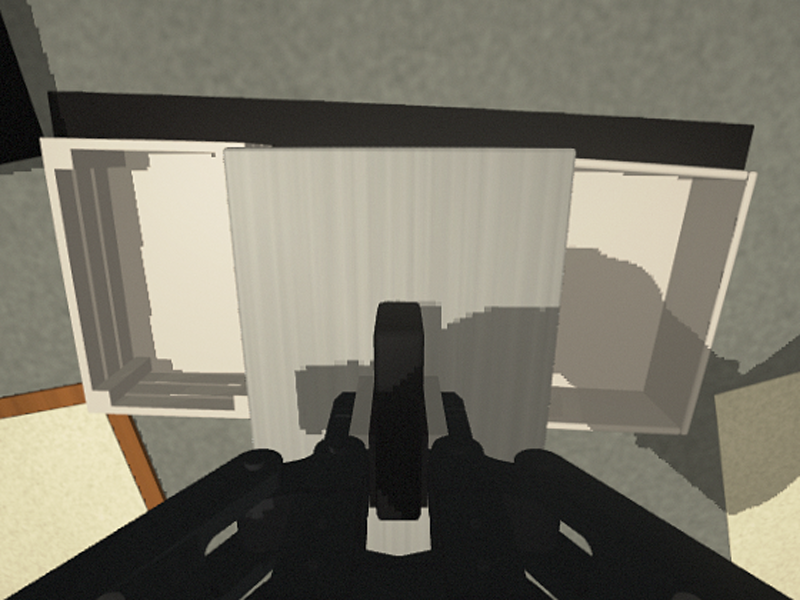

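The plate's -y edge runs from (224,149) to (575,149). I'll check the cover's position in the grip.

```bash
python3 - <<'E'
from h import *
np.set_printoptions(precision=4,suppress=True)
for z in(.153,.157,.161):
  X=atz('w9',np.array([(224,149),(575,149)])*.7-.15,z)[:,:2]; d=X[0]-X[1]; print(z,X.mean(0),np.linalg.norm(d),np.degrees(np.arctan2(d[1],d[0])), X.mean(0)[1]+.08)
E
```

```text
0.153 [0.4965 0.2728] 0.11135873202030078 0.2681536717021517 0.35281944585285857
0.157 [0.4965 0.2729] 0.10858775069812139 0.2681536717021523 0.3528678101174675
0.161 [0.4965 0.2729] 0.10581676937594202 0.26815367170215304 0.3529161743820764
```

Request:
send_rows --commands "-0.005 0 -0.1 0 0 0;-0.005 0 -0.25 0 0 0;-0.005 0 -0.4 0 0 0;-0.005 0 -0.46 0 0 0;-0.005 0 -0.46 0 0 0"

```text
clock: 21.78
position: [0.494, 0.3513, 0.0967]
eef_rot: [180.0, -0.1, -89.8]
ft_force: [0.3, 0.1, -1.7]
finger_gap: 0.012
gripper_force: 98.0
```

Request:
send_rows --commands "0 0 -0.01 0 0 0;0 0 -0.02 0 0 0;0 0 -0.025 0 0 0;0 0 -0.025 0 0 0"

```text
clock: 22.28
position: [0.4939, 0.3523, 0.0921]
eef_rot: [-180.0, 0.0, -89.7]
ft_force: [0.2, 0.4, -3.1]
finger_gap: 0.012
gripper_force: 98.0
```

```bash
python3 - <<'E'
from h import *
snap('wrist','w10'); snap('side','s10'); s=env.get_state(); print(s['clock'],s['position'],s['eef_rot'],s['finger_gap'],s['gripper_force'],s['torque'],s['ft_force'])
a=cv2.resize(cv2.imread('pics/w10.png'),(400,300)); b=cv2.resize(cv2.imread('pics/s10.png')[90:210,90:250],(400,300),interpolation=cv2.INTER_CUBIC)
cv2.imwrite('pics/m10.png',np.hstack([a,b]))
E
```

```text
22.375 [0.49392561 0.35228933 0.09207837] [-1.79987630e+02  1.11072953e-02 -8.97366028e+01] 0.011860891156166675 98.04611206054688 [0.01497816 0.03794362 0.01676114] [ 0.07236504 -0.31421805 -3.11851127]
```

View pics/m10.png

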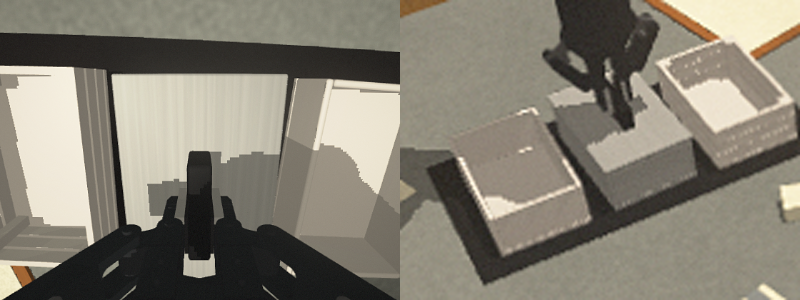

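The cover is centred over the tray, just above seating. I'll press down gently until it makes contact.

Request:
send_rows --commands "0 0 -0.01 0 0 0;0 0 -0.01 0 0 0"

```text
clock: 22.62
position: [0.4938, 0.3521, 0.0897]
eef_rot: [180.0, -0.0, -89.7]
ft_force: [-0.7, 0.4, -3.0]
finger_gap: 0.0118
gripper_force: 98.0
```

Request:
send_rows --commands "0 0 -0.01 0 0 0;0 0 -0.01 0 0 0"

```text
clock: 22.88
position: [0.4938, 0.3521, 0.0877]
eef_rot: [180.0, -0.0, -89.7]
ft_force: [0.2, -0.3, -2.0]
finger_gap: 0.012
gripper_force: 98.1
```

Request:
send_rows --commands "0 0 -0.008 0 0 0;0 0 -0.008 0 0 0"

```text
clock: 23.12
position: [0.494, 0.3522, 0.0874]
eef_rot: [-180.0, 0.0, -89.7]
ft_force: [-2.5, -1.0, 4.3]
finger_gap: 0.0117
gripper_force: 99.1
```

Contact came at TCP z 0.0875, the expected seated height. Releasing.

Request:
send_rows --commands "0 0 0 0 0 0;0 0 0 0 0 0;0 0 0 0 0 0" --jaw 0.4

```text
clock: 23.5
position: [0.494, 0.3523, 0.0862]
eef_rot: [-180.0, 0.0, -89.7]
ft_force: [-0.6, 0.3, 0.4]
finger_gap: 0.0338
gripper_force: 0.0
```

Request:
send_rows --commands "0 0 0.1 0 0 0;0 0 0.35 0 0 0;0 0 0.6 0 0 0;0 0 0.6 0 0 0;0 0 0.6 0 0 0"

```text
clock: 24.12
position: [0.4935, 0.3519, 0.2059]
eef_rot: [180.0, 0.0, -89.8]
ft_force: [0.6, 0.5, 0.1]
finger_gap: 0.0339
gripper_force: 0.0
```

```bash
python3 - <<'E'
from h import *
snap('wrist','w11'); snap('top','t11'); snap('side','s11'); s=env.get_state(); print(s['clock'],s['position'],s['eef_rot'],s['finger_gap'])
dark('t11',.022,(190,165,160,105),190,100)
# expected plate outline at seat vs image edges: sample brightness profiles across plate edges
f='w11'; g=cv2.imread('pics/w11.png').max(2).astype(float)
c=np.array([.4948,.3525]); zt=.060
for nm,ax,h,off in(('+x',(1,0),.054,(0,-.03)),('-x',(-1,0),.054,(0,-.03)),('-y',(0,-1),.080,(0,0)),('-y2',(0,-1),.08,(.03,0)),('-y3',(0,-1),.08,(-.03,0))):
    r=[]
    for k in np.arange(-8,9,1.):
        p=c+np.array(off)+np.array(ax)*(h+k/1000); u,v=proj(f,[[*p,zt]])[0]; r.append(int(cv2.getRectSubPix(g.astype(np.float32),(1,1),(u,v))[0,0]) if 0<=u<560 and 0<=v<420 else -1)
    print(nm,r)
E
```

```text
24.275 [0.49337304 0.35163564 0.20464219] [ 1.79872843e+02 -1.28444401e-01 -8.97570483e+01] 0.03424231222715906
t11 190 px [288. 251.] mm [470.3 -45.4] [32.4 32.2] 89.4
t11 190 px [256. 251.] mm [470.8  41.4] [55.5 37.8] 13.7
t11 190 px [256. 195.] mm [622.8  39.9] [56.1 37.6] 11.0
t11 190 px [212. 195.] mm [626.1 159.2] [38.1 55.6] 67.7
+x [208, 209, 211, 207, 206, 204, 205, 210, 164, 44, 42, 45, 45, 45, 45, 43, 44]
-x [189, 183, 181, 182, 187, 183, 181, 110, 43, 46, 46, 49, 56, 56, 53, 53, 51]
-y [202, 202, 201, 202, 202, 203, 195, 155, 76, 49, 48, 49, 50, 48, 48, 49, 49]
-y2 [208, 209, 209, 209, 208, 210, 199, 150, 67, 46, 50, 48, 49, 48, 47, 47, 48]
-y3 [191, 190, 191, 189, 190, 190, 188, 151, 72, 46, 47, 49, 50, 47, 48, 48, 48]
```

The cover sits centred within 1 mm, with no yaw and at the right height. Cartons next, starting with carton A.

Request:
send_rows --commands "0.36 -0.49 0 0 0 -0.145;0.36 -0.49 0 0 0 -0.145;0.36 -0.49 0 0 0 -0.145;0.36 -0.49 0 0 0 -0.145;0.36 -0.49 0 0 0 -0.145" --jaw 0.75

```text
clock: 24.9
position: [0.5657, 0.2536, 0.2047]
eef_rot: [180.0, -0.2, -142.3]
ft_force: [-1.1, -0.3, -0.1]
finger_gap: 0.0641
gripper_force: 0.0
```

Request:
send_rows --commands "0.36 -0.49 0 0 0 -0.145;0.36 -0.49 0 0 0 -0.145;0.36 -0.49 0 0 0 -0.145;0.36 -0.49 0 0 0 -0.145;0.36 -0.49 0 0 0 -0.145"

```text
clock: 25.52
position: [0.6377, 0.1556, 0.2046]
eef_rot: [-179.9, -0.1, 165.5]
ft_force: [-0.4, -0.1, -0.5]
finger_gap: 0.0639
gripper_force: 0.0
```

Request:
send_rows --commands "0 0 -0.2 0 0 -0.0236;0 0 -0.4 0 0 -0.0236;0 0 -0.4 0 0 -0.0236;0 0 -0.4 0 0 -0.0236"

```text
clock: 26.02
position: [0.6388, 0.1564, 0.1272]
eef_rot: [180.0, 0.1, 157.4]
ft_force: [0.9, 1.0, 0.8]
finger_gap: 0.064
gripper_force: 0.0
```

```bash
python3 - <<'E'
from h import *
snap('wrist','w12'); snap('side','s12'); s=env.get_state(); print(s['clock'],s['position'],s['eef_rot'],s['finger_gap'],s['q'])
dark('w12',.022,(0,0,560,420),185,600)
dark('s12',.022,(180,155,170,110),185,100)
dark('s11',.022,(180,155,170,110),185,100)
E
```

```text
26.125 [0.63910243 0.15662826 0.12833468] [1.79865255e+02 1.54829802e-01 1.57384983e+02] 0.0639594475565879 [ 2.78400436e+01  3.07133311e+01 -3.52572136e+00  4.07452357e-02
 -5.55584713e+01 -1.40477863e+02]
w12 185 px [126. 256.] mm [622.9  41.4] [53.2 35.9] 11.3
w12 185 px [276. 212.] mm [632.  158.2] [35.7 40.9] 67.9
w12 185 px [ 64. 116.] mm [518.4  54.1] [ 9.4 35.7] 13.5
w12 185 px [500. 131.] mm [638.6 325.5] [ 84.4 124.4] 88.3
w12 185 px [17. 54.] mm [472.8  43.1] [48.8 35.8] 13.8
s12 185 px [241. 233.] mm [480.9 -22.1] [34.2 33.1] 18.6
s12 185 px [225. 219.] mm [470.7  40.5] [54.4 38.5] 13.7
s12 185 px [275. 194.] mm [622.6  39.4] [55.5 38.4] 10.9
s12 185 px [254. 167.] mm [631.1 156.3] [39.1 41.9] 67.4
s11 185 px [241. 233.] mm [481.2 -23. ] [33.7 31.6] 58.1
s11 185 px [225. 219.] mm [470.6  40.5] [54.4 37.7] 13.6
s11 185 px [275. 194.] mm [622.8  39.3] [54.8 38.1] 11.8
s11 185 px [252. 167.] mm [625.2 158.6] [38.9 54.8] 68.5
```

Request:
send_rows --commands "-0.005 -0.004 -0.2 0 0 0;-0.005 -0.004 -0.4 0 0 0;-0.005 -0.004 -0.52 0 0 0;-0.005 -0.004 -0.52 0 0 0"

```text
clock: 26.62
position: [0.6365, 0.1552, 0.0217]
eef_rot: [-179.9, -0.1, 157.4]
ft_force: [0.9, 0.4, 1.2]
finger_gap: 0.0637
gripper_force: 0.0
```

Request:
send_rows --commands "0 0 0 0 0 0;0 0 0 0 0 0;0 0 0 0 0 0;0 0 0 0 0 0" --jaw 0 --grip_force 50

```text
clock: 27.12
position: [0.6384, 0.1561, 0.0249]
eef_rot: [179.8, 0.2, 157.4]
ft_force: [-0.4, 0.6, 6.5]
finger_gap: 0.0346
gripper_force: 52.4
```

Request:
send_rows --commands "0 0 0.2 0 0 0;0 0 0.5 0 0 0;0 0 0.6 0 0 0;0 0 0.6 0 0 0"

```text
clock: 27.62
position: [0.6377, 0.1558, 0.1449]
eef_rot: [179.8, 0.2, 157.4]
ft_force: [0.2, 0.2, -1.2]
finger_gap: 0.0349
gripper_force: 51.6
```

Request:
send_rows --commands "-0.058 0.4 0 0 0 0.0572;-0.058 0.79 0 0 0 0.0572;-0.058 0.79 0 0 0 0.0572;-0.058 0.79 0 0 0 0.0572;-0.058 0.79 0 0 0 0.0572"

```text
clock: 28.25
position: [0.6245, 0.3126, 0.1404]
eef_rot: [-179.9, -0.2, 177.9]
ft_force: [0.0, -0.4, -0.7]
finger_gap: 0.0347
gripper_force: 51.6
```

```bash
python3 - <<'E'
from h import *
snap('wrist','w13'); snap('top','t13'); s=env.get_state(); print(s['clock'],s['position'],s['eef_rot'],s['finger_gap'])
dark('t13',.022,(190,165,160,105),190,100)
dark('w13',.133,(150,150,260,200),185,300)
dark('w13',.059,(0,0,560,420),185,1500)
E
```

```text
28.35 [0.62507401 0.3120183  0.14143499] [-1.79937428e+02 -8.59948751e-02  1.77872125e+02] 0.034511849088049745
t13 190 px [288. 251.] mm [470.3 -45.4] [34.2 34.3] 44.2
t13 190 px [256. 251.] mm [471.2  41.3] [56. 39.] 13.3
t13 190 px [256. 196.] mm [622.9  39.6] [57.2 39.3] 11.0
w13 185 px [279. 313.] mm [636.1 313. ] [35.5  9.5] 88.0
w13 185 px [213. 239.] mm [600.6 286.4] [ 3.2 32.7] 88.4
w13 185 px [239. 198.] mm [584.5 297.3] [13.  29.9] 58.9
w13 185 px [364. 202.] mm [588.8 347.8] [40.2 40.7] 4.5
w13 185 px [437. 258.] mm [681.7 448.6] [287.1 111.1] 45.1
w13 185 px [218.  64.] mm [527.  283.9] [20.  43.8] 89.6
```

Request:
send_rows --commands "0.005 0.005 -0.2 0 0 0;0.005 0.005 -0.4 0 0 0;0.005 0.005 -0.53 0 0 0;0.005 0.005 -0.535 0 0 0;0.005 0.005 -0.535 0 0 0"

```text
clock: 28.98
position: [0.6266, 0.3136, 0.0356]
eef_rot: [180.0, 0.0, 177.9]
ft_force: [-0.1, 0.6, -0.2]
finger_gap: 0.0345
gripper_force: 53.5
```

Request:
send_rows --commands "0 0 0 0 0 0;0 0 0 0 0 0;0 0 0 0 0 0" --jaw 0.5

```text
clock: 29.35
position: [0.6264, 0.3145, 0.0358]
eef_rot: [180.0, 0.0, 177.9]
ft_force: [0.0, 0.8, -0.6]
finger_gap: 0.0427
gripper_force: 0.0
```

Request:
send_rows --commands "0 0 0.2 0 0 0;0 0 0.6 0 0 0;0 0 0.85 0 0 0;0 0 0.85 0 0 0;0 0 0.85 0 0 0"

```text
clock: 29.98
position: [0.626, 0.3145, 0.2057]
eef_rot: [179.9, 0.0, 177.9]
ft_force: [-0.2, 0.3, -0.2]
finger_gap: 0.0424
gripper_force: 0.0
```

```bash
python3 - <<'E'
from h import *
snap('wrist','w14'); snap('top','t14'); s=env.get_state(); print(s['clock'],s['position'],s['eef_rot'],s['finger_gap'])
dark('t14',.022,(190,165,160,105),190,100)
E
```

```text
30.075 [0.62538782 0.31394378 0.20325985] [-1.79891284e+02 -1.76454968e-01  1.77942268e+02] 0.04235956375228005
t14 190 px [288. 251.] mm [471.7 -45.4] [32.4 34.9] 89.3
t14 190 px [256. 251.] mm [471.2  41.3] [56. 39.] 13.3
t14 190 px [256. 196.] mm [622.9  39.7] [57.2 39.2] 11.0
```

Request:
send_rows --commands "0.045 -0.4 0 0 0 0.0375;0.045 -0.7 0 0 0 0.0375;0.045 -0.7 0 0 0 0.0375;0.045 -0.7 0 0 0 0.0375" --jaw 0.75

```text
clock: 30.58
position: [0.6351, 0.1733, 0.204]
eef_rot: [-180.0, -0.1, -168.7]
ft_force: [0.7, 0.5, 0.3]
finger_gap: 0.0637
gripper_force: 0.0
```

Request:
send_rows --commands "0 -0.4 0 0 0 0;0 -0.655 -0.3 0 0 0;0 -0.655 -0.4 0 0 0;0 -0.655 -0.4 0 0 0;0 -0.655 -0.4 0 0 0"

```text
clock: 31.2
position: [0.6365, 0.0451, 0.1259]
eef_rot: [-180.0, 0.1, -168.4]
ft_force: [0.7, 0.9, 1.0]
finger_gap: 0.0643
gripper_force: 0.0
```

```bash
python3 - <<'E'
from h import *
snap('wrist','w15'); s=env.get_state(); print(s['clock'],s['position'],s['eef_rot'],s['finger_gap'],s['q'])
dark('w15',.022,(0,0,560,420),185,600)
snap('side','s15');dark('s15',.022,(180,155,170,110),185,100)
E
```

```text
31.25 [0.63674026 0.0453144  0.12665189] [-1.79987703e+02  1.76709347e-01 -1.68410929e+02] 0.06393666992789267 [ 1.85831707e+01  2.91307527e+01 -6.67845319e+00  4.16749004e-02
 -5.40169043e+01 -9.70185530e+01]
w15 185 px [276. 212.] mm [631.   42.8] [35.6 35.4] 11.9
s15 185 px [241. 233.] mm [480.9 -22.1] [34.2 33.1] 18.6
s15 185 px [225. 219.] mm [470.3  40.3] [54.1 38.1] 12.7
s15 185 px [278. 192.] mm [630.4  40.8] [39.4 38.4] 11.8
```

Request:
send_rows --commands "-0.005 -0.005 -0.2 0 0 0;-0.005 -0.005 -0.4 0 0 0;-0.005 -0.005 -0.515 0 0 0;-0.005 -0.005 -0.515 0 0 0"

```text
clock: 31.8
position: [0.6339, 0.0433, 0.0216]
eef_rot: [-180.0, -0.1, -168.5]
ft_force: [0.1, -0.4, 0.9]
finger_gap: 0.0642
gripper_force: 0.0
```

Request:
send_rows --commands "0 0 0 0 0 0;0 0 0 0 0 0;0 0 0 0 0 0;0 0 0 0 0 0" --jaw 0 --grip_force 50

```text
clock: 32.3
position: [0.6359, 0.0431, 0.0247]
eef_rot: [180.0, 0.3, -168.5]
ft_force: [-1.1, 2.9, 6.3]
finger_gap: 0.0347
gripper_force: 52.1
```

Request:
send_rows --commands "0 0 0.2 0 0 0;0 0 0.5 0 0 0;0 0 0.65 0 0 0;0 0 0.65 0 0 0"

```text
clock: 32.8
position: [0.6357, 0.0427, 0.1559]
eef_rot: [180.0, 0.4, -168.5]
ft_force: [0.2, 0.4, -1.0]
finger_gap: 0.0346
gripper_force: 51.4
```

Request:
send_rows --commands "-0.035 0.4 0 0 0 -0.0375;-0.035 0.84 0 0 0 -0.0375;-0.035 0.84 0 0 0 -0.0375;-0.035 0.84 0 0 0 -0.0375"

```text
clock: 33.3
position: [0.6261, 0.2133, 0.1501]
eef_rot: [-179.9, -0.2, 178.2]
ft_force: [-0.0, -0.5, -1.0]
finger_gap: 0.0346
gripper_force: 51.3
```

Request:
send_rows --commands "0 0.4 0 0 0 0;0 0.83 0 0 0 0;0 0.83 0 0 0 0;0 0.83 0 0 0 0"

```text
clock: 33.8
position: [0.6263, 0.3781, 0.1498]
eef_rot: [-179.9, -0.1, 178.1]
ft_force: [-0.5, -0.6, -0.9]
finger_gap: 0.0347
gripper_force: 51.3
```

```bash
python3 - <<'E'
from h import *
snap('wrist','w16'); snap('top','t16'); s=env.get_state(); print(s['clock'],s['position'],s['eef_rot'],s['finger_gap'])
dark('t16',.022,(190,165,160,105),190,100)
E
```

```text
33.9 [0.62675404 0.37525223 0.15055974] [-1.79876382e+02 -1.47708085e-01  1.77925524e+02] 0.03473459099541567
t16 190 px [288. 251.] mm [471.7 -45.4] [32.4 34.9] 89.3
t16 190 px [256. 251.] mm [471.2  41.4] [56.3 38.5] 12.5
```

Request:
send_rows --commands "0.004 0 -0.2 0 0 0;0.004 0 -0.4 0 0 0;0.004 0 -0.56 0 0 0;0.004 0 -0.575 0 0 0;0.004 0 -0.575 0 0 0"

```text
clock: 34.52
position: [0.6288, 0.3755, 0.0383]
eef_rot: [180.0, 0.0, 177.9]
ft_force: [0.7, 0.0, 0.3]
finger_gap: 0.0349
gripper_force: 51.3
```

Request:
send_rows --commands "0 0 0 0 0 0;0 0 0 0 0 0;0 0 0 0 0 0" --jaw 0.5

```text
clock: 34.9
position: [0.6283, 0.3767, 0.0382]
eef_rot: [179.9, 0.1, 178.0]
ft_force: [-1.0, 0.5, 0.3]
finger_gap: 0.0427
gripper_force: 0.0
```

Request:
send_rows --commands "0 0 0.2 0 0 0;0 0 0.6 0 0 0;0 0 0.85 0 0 0;0 0 0.85 0 0 0;0 0 0.85 0 0 0"

```text
clock: 35.52
position: [0.6278, 0.3765, 0.2079]
eef_rot: [179.9, 0.0, 177.9]
ft_force: [-0.4, 0.5, -1.6]
finger_gap: 0.0426
gripper_force: 0.0
```

```bash
python3 - <<'E'
from h import *
snap('wrist','w17'); snap('top','t17'); s=env.get_state(); print(s['clock'],s['position'],s['eef_rot'],s['finger_gap'])
dark('t17',.022,(190,165,160,105),190,100)
dark('t17',.030,(90,165,100,55),185,40)
E
```

```text
35.625 [0.62723952 0.37591055 0.20515568] [-1.79878447e+02 -1.74902422e-01  1.77941887e+02] 0.042642884381070965
t17 190 px [288. 251.] mm [471.7 -45.4] [32.4 34.9] 89.3
t17 190 px [256. 251.] mm [471.2  41.4] [56.3 38.5] 12.5
t17 185 px [129. 193.] mm [627.1 383.5] [54.2 84.9] 89.0
t17 185 px [152. 186.] mm [632.2 335.9] [127.1 107. ] 89.7
```

Request:
send_rows --commands "-0.2 -0.45 0 0 0 0.042;-0.36 -0.83 0 0 0 0.042;-0.36 -0.83 0 0 0 0.042;-0.36 -0.83 0 0 0 0.042;-0.36 -0.83 0 0 0 0.042" --jaw 0.75

```text
clock: 36.25
position: [0.5561, 0.2103, 0.2064]
eef_rot: [-180.0, -0.1, -166.9]
ft_force: [1.1, -0.3, -0.0]
finger_gap: 0.0639
gripper_force: 0.0
```

Request:
send_rows --commands "-0.2 -0.45 0 0 0 0;-0.36 -0.825 -0.2 0 0 0;-0.36 -0.825 -0.4 0 0 0;-0.36 -0.825 -0.4 0 0 0;-0.36 -0.825 -0.4 0 0 0"

```text
clock: 36.88
position: [0.4837, 0.0452, 0.1257]
eef_rot: [-180.0, -0.2, -167.0]
ft_force: [1.1, -0.4, 0.9]
finger_gap: 0.0636
gripper_force: 0.0
```

```bash
python3 - <<'E'
from h import *
snap('wrist','w18'); s=env.get_state(); print(s['clock'],s['position'],s['eef_rot'],s['finger_gap'],s['q'])
dark('w18',.022,(0,0,560,420),185,600)
E
```

```text
36.925 [0.48505932 0.04611318 0.12690132] [-1.79969115e+02 -3.51325426e-02 -1.66888982e+02] 0.06420105015588835 [ 2.45901520e+01  1.63505759e+01 -2.80493281e+01  3.25546986e-02
 -4.56406769e+01 -1.01501894e+02]
w18 185 px [278. 215.] mm [479.7  44.4] [36.6 35.2] 14.3
w18 185 px [140. 184.] mm [480.  -54.1] [37.3 38. ] 80.0
```

Request:
send_rows --commands "0 0 -0.2 0 0 0.002;0 0 -0.4 0 0 0.002;0 0 -0.515 0 0 0.002;0 0 -0.515 0 0 0.002"

```text
clock: 37.42
position: [0.4848, 0.0466, 0.0234]
eef_rot: [-180.0, -0.1, -166.1]
ft_force: [-0.5, 0.1, -0.4]
finger_gap: 0.0642
gripper_force: 0.0
```

Request:
send_rows --commands "0 0 0 0 0 0;0 0 0 0 0 0;0 0 0 0 0 0;0 0 0 0 0 0" --jaw 0 --grip_force 50

```text
clock: 37.92
position: [0.4856, 0.0462, 0.026]
eef_rot: [180.0, 0.2, -166.2]
ft_force: [-1.5, 2.5, 7.1]
finger_gap: 0.0351
gripper_force: 50.9
```

Request:
send_rows --commands "0 0 0.2 0 0 0;0 0 0.5 0 0 0;0 0 0.65 0 0 0;0 0 0.65 0 0 0"

```text
clock: 38.42
position: [0.4854, 0.0459, 0.1573]
eef_rot: [179.9, 0.4, -166.2]
ft_force: [0.0, 0.1, -1.3]
finger_gap: 0.0345
gripper_force: 50.2
```

Request:
send_rows --commands "0.15 0.4 0.1 0 0 0.103;0.355 0.75 0.1 0 0 0.103;0.355 0.75 0.1 0 0 0.103;0.355 0.75 0.1 0 0 0.103;0.355 0.75 0.1 0 0 0.103"

```text
clock: 39.05
position: [0.5542, 0.1953, 0.1722]
eef_rot: [179.9, -0.2, -129.2]
ft_force: [-0.5, -1.0, 0.0]
finger_gap: 0.0345
gripper_force: 50.2
```

Request:
send_rows --commands "0.15 0.4 0 0 0 0.103;0.355 0.75 0 0 0 0.103;0.355 0.75 0 0 0 0.103;0.355 0.75 0 0 0 0.103;0.355 0.75 0 0 0 0.103"

```text
clock: 39.67
position: [0.6256, 0.3448, 0.1727]
eef_rot: [179.9, -0.1, -92.2]
ft_force: [-0.6, 1.0, -0.3]
finger_gap: 0.0344
gripper_force: 50.3
```

```bash
python3 - <<'E'
from h import *
snap('wrist','w19'); snap('top','t19'); s=env.get_state(); print(s['clock'],s['position'],s['eef_rot'],s['finger_gap'])
dark('t19',.022,(190,165,160,105),190,100)
cv2.imwrite('pics/w19b.png',cv2.resize(cv2.imread('pics/w19.png'),(800,600),interpolation=cv2.INTER_CUBIC))
E
```

```text
39.775 [0.62572772 0.34443017 0.17378651] [ 1.79938616e+02 -4.39395934e-02 -9.22158454e+01] 0.03480599184447397
t19 190 px [288. 251.] mm [470.3 -45.4] [34.2 34.3] 44.2
```

Request:
send_rows --commands "0.005 0.003 -0.2 0 0 0;0.005 0.003 -0.4 0 0 0;0.005 0.003 -0.55 0 0 0;0.005 0.003 -0.565 0 0 0;0.005 0.003 -0.565 0 0 0"

```text
clock: 40.4
position: [0.6278, 0.346, 0.0627]
eef_rot: [-179.9, 0.0, -92.1]
ft_force: [0.4, 0.8, 0.4]
finger_gap: 0.0349
gripper_force: 50.3
```

Request:
send_rows --commands "0 0 -0.01 0 0 0;0 0 -0.01 0 0 0"

```text
clock: 40.65
position: [0.6275, 0.3463, 0.0606]
eef_rot: [-179.9, 0.1, -92.1]
ft_force: [-0.8, -0.4, -0.1]
finger_gap: 0.0347
gripper_force: 50.3
```

Request:
send_rows --commands "0 0 -0.008 0 0 0;0 0 -0.008 0 0 0"

```text
clock: 40.9
position: [0.627, 0.346, 0.0577]
eef_rot: [180.0, 0.0, -92.1]
ft_force: [0.5, -0.1, -0.4]
finger_gap: 0.0348
gripper_force: 50.3
```

Request:
send_rows --commands "0 0 0 0 0 0;0 0 0 0 0 0;0 0 0 0 0 0" --jaw 0.5

```text
clock: 41.28
position: [0.6272, 0.346, 0.0578]
eef_rot: [-180.0, 0.0, -92.0]
ft_force: [0.6, 0.3, -0.3]
finger_gap: 0.0425
gripper_force: 0.0
```

Request:
send_rows --commands "0 0 0.2 0 0 0;0 0 0.6 0 0 0;0 0 0.75 0 0 0;0 0 0.75 0 0 0;0 0 0.75 0 0 0"

```text
clock: 41.9
position: [0.6266, 0.3458, 0.2072]
eef_rot: [179.9, -0.0, -92.1]
ft_force: [0.1, -0.8, -0.7]
finger_gap: 0.0429
gripper_force: 0.0
```

```bash
python3 - <<'E'
from h import *
snap('wrist','w20'); snap('top','t20'); s=env.get_state(); print(s['clock'],s['position'],s['eef_rot'],s['finger_gap'])
dark('t20',.052,(90,165,90,55),185,40)
dark('w20',.052,(0,0,560,300),225,300)
# bottle body edges: side-view gradients
dark('t20',.054,(270,230,40,40),190,100)
m=cv2.imread('pics/t20.png')[228:275,268:308]
cv2.imwrite('pics/z.png',np.hstack([cv2.resize(m,(400,470),interpolation=cv2.INTER_CUBIC),cv2.resize(cv2.imread('pics/w18.png')[100:280,0:200],(400,470))]))
E
```

```text
42.0 [0.62634634 0.34552649 0.2056793 ] [ 1.79835011e+02 -1.18123254e-01 -9.20603670e+01] 0.04252590753564448
t20 185 px [124. 196.] mm [621.9 387.9] [66.7 95.4] 80.3
t20 185 px [153. 188.] mm [628.2 326.2] [119.3 104.8] 89.7
w20 225 px [159. 294.] mm [744.4 435.8] [76.1 15.4] 11.4
w20 225 px [278. 282.] mm [630.5 419.9] [14.5 84.7] 88.0
w20 225 px [293. 241.] mm [623.1 379.9] [69.2 36.6] 1.1
w20 225 px [271. 183.] mm [633.4 329. ] [51.6 46.3] 88.0
w20 225 px [303. 158.] mm [612.7 314.6] [37.5 52. ] 88.0
w20 225 px [545. 181.] mm [392.  345.2] [123.3  33.3] 87.3
w20 225 px [269. 151.] mm [628.  336.2] [136.3 106.1] 88.4
w20 225 px [74. 68.] mm [782.6 234.2] [54.9 66.4] 10.1
t20 190 px [288. 251.] mm [470.7 -44.2] [31.4 33.9] 89.3
```

Request:
send_rows --commands "-0.2 -0.5 0 0 0 -0.06;-0.39 -0.975 0 0 0 -0.06;-0.39 -0.975 0 0 0 -0.06;-0.39 -0.975 0 0 0 -0.06;-0.39 -0.975 0 0 0 -0.06" --jaw 1

```text
clock: 42.62
position: [0.5487, 0.1498, 0.2073]
eef_rot: [180.0, -0.1, -113.7]
ft_force: [-0.3, 1.3, 0.1]
finger_gap: 0.0858
gripper_force: 0.0
```

Request:
send_rows --commands "-0.2 -0.5 0 0 0 -0.06;-0.39 -0.975 0 0 0 -0.06;-0.39 -0.975 -0.2 0 0 -0.06;-0.39 -0.975 -0.2 0 0 -0.06;-0.39 -0.975 -0.2 0 0 -0.06"

```text
clock: 43.25
position: [0.4707, -0.0446, 0.1664]
eef_rot: [179.9, -0.2, -135.3]
ft_force: [0.4, 1.2, -0.2]
finger_gap: 0.0852
gripper_force: 0.0
```

```bash
python3 - <<'E'
from h import *
snap('wrist','w21'); snap('top','t21'); s=env.get_state(); print(s['clock'],s['position'],s['eef_rot'],s['finger_gap'])
dark('w21',.054,(0,0,560,420),200,300)
a=cv2.imread('pics/w21.png')[0:420,80:480]; b=cv2.imread('pics/w20.png')[0:300,150:450]
c=np.zeros((420,800,3),np.uint8); c[:,:400]=a; c[:400,400:]=cv2.resize(b,(400,400)); cv2.imwrite('pics/m21.png',c)
E
```

```text
43.35 [ 0.47261508 -0.04315814  0.1677752 ] [-1.79957756e+02  2.72338465e-02 -1.35196056e+02] 0.08550215071505378
w21 200 px [281. 219.] mm [472.5 -40.8] [26.4 31.9] 39.1
```

View pics/m21.png

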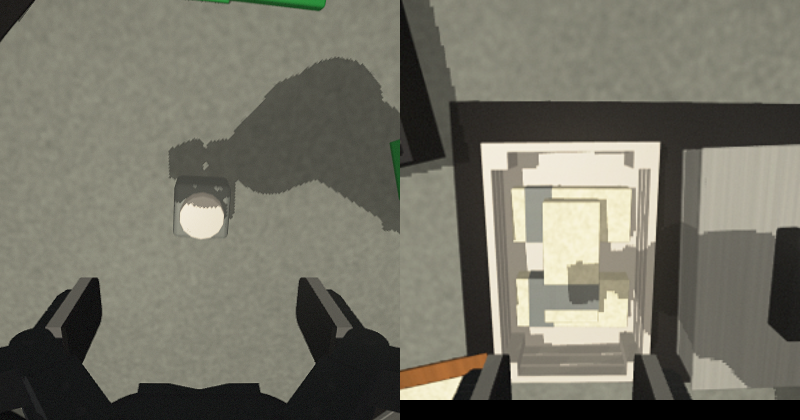

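The left half shows the bottle squared to the jaws, with its cap at (281,215) in the full frame. The right half shows all three cartons resting in the basket, the third bridging the other two.

```bash
python3 - <<'E'
from h import *
print(atz('w21',[(281.5,216)],.054), atz('w21',[(280.5,238),(254,238),(308,238)],.04))
E
```

```text
[[ 0.46909048 -0.04347255  0.054     ]] [[ 0.48574936 -0.02781531  0.04      ]
 [ 0.50060358 -0.04284988  0.04      ]
 [ 0.47033214 -0.01220144  0.04      ]]
```

Request:
send_rows --commands "-0.008 0 -0.2 0 0 0;-0.008 0 -0.4 0 0 0;-0.008 0 -0.6 0 0 0;-0.008 0 -0.69 0 0 0;-0.008 0 -0.69 0 0 0"

```text
clock: 43.98
position: [0.4702, -0.0427, 0.0286]
eef_rot: [179.9, -0.1, -135.1]
ft_force: [0.3, -0.1, 0.1]
finger_gap: 0.0854
gripper_force: 0.0
```

Request:
send_rows --commands "0 0 0 0 0 0;0 0 0 0 0 0;0 0 0 0 0 0;0 0 0 0 0 0" --jaw 0 --grip_force 60

```text
clock: 44.48
position: [0.4706, -0.0436, 0.0311]
eef_rot: [-179.9, 0.2, -135.2]
ft_force: [-0.7, 2.4, 5.8]
finger_gap: 0.0429
gripper_force: 61.2
```

Request:
send_rows --commands "0 0 0.2 0 0 0;0 0 0.5 0 0 0;0 0 0.7 0 0 0;0 0 0.7 0 0 0"

```text
clock: 44.98
position: [0.4713, -0.0437, 0.1734]
eef_rot: [-179.7, 0.4, -135.2]
ft_force: [0.9, 0.1, -1.2]
finger_gap: 0.0432
gripper_force: 61.3
```

Request:
send_rows --commands "-0.13 0.5 0 0 0 -0.0664;-0.265 0.995 0 0 0 -0.0664;-0.265 0.995 0 0 0 -0.0664;-0.265 0.995 0 0 0 -0.0664;-0.265 0.995 0 0 0 -0.0664"

```text
clock: 45.6
position: [0.4152, 0.1566, 0.1687]
eef_rot: [-180.0, -0.1, -158.9]
ft_force: [-0.8, 0.6, -1.1]
finger_gap: 0.0431
gripper_force: 61.3
```

Request:
send_rows --commands "-0.13 0.5 0 0 0 -0.0664;-0.265 0.995 0 0 0 -0.0664;-0.265 0.995 0 0 0 -0.0664;-0.265 0.995 0 0 0 -0.0664;-0.265 0.995 0 0 0 -0.0664"

```text
clock: 46.22
position: [0.363, 0.3547, 0.1684]
eef_rot: [-179.9, -0.1, 177.0]
ft_force: [0.2, -0.8, -0.3]
finger_gap: 0.0428
gripper_force: 61.4
```

Request:
send_rows --commands "0.008 0.004 -0.2 0 0 0;0.008 0.004 -0.4 0 0 0;0.008 0.004 -0.55 0 0 0;0.008 0.004 -0.635 0 0 0;0.008 0.004 -0.635 0 0 0"

```text
clock: 46.85
position: [0.3651, 0.3523, 0.0413]
eef_rot: [-179.8, -0.1, 176.8]
ft_force: [-0.0, -0.0, -0.9]
finger_gap: 0.0427
gripper_force: 60.8
```

Request:
send_rows --commands "0 0 0 0 0 0;0 0 0 0 0 0;0 0 0 0 0 0" --jaw 0.62

```text
clock: 47.22
position: [0.3653, 0.355, 0.0435]
eef_rot: [179.9, 0.0, 176.9]
ft_force: [-0.8, -0.2, 0.6]
finger_gap: 0.0527
gripper_force: 0.0
```

Request:
send_rows --commands "0 0 0.2 0 0 0;0 0 0.6 0 0 0;0 0 0.85 0 0 0;0 0 0.85 0 0 0;0 0 0.85 0 0 0"

```text
clock: 47.85
position: [0.3647, 0.3546, 0.213]
eef_rot: [179.9, -0.0, 176.9]
ft_force: [-0.0, -0.6, -0.0]
finger_gap: 0.0528
gripper_force: 0.0
```

Request:
send_rows --commands "0.1 -0.4 0.1 0 0 0;0.1 -0.8 0.1 0 0 0;0.1 -0.8 0.1 0 0 0;0.1 -0.8 0.1 0 0 0;0.1 -0.8 0.1 0 0 0"

```text
clock: 48.48
position: [0.3848, 0.1946, 0.2315]
eef_rot: [-179.9, -0.1, 176.9]
ft_force: [-0.3, 0.3, 0.1]
finger_gap: 0.0529
gripper_force: 0.0
```

```bash
python3 - <<'E'
from h import *
snap('wrist','w22'); snap('top','t22'); snap('side','s22'); s=env.get_state(); print(s['clock'],s['position'],s['finger_gap'])
# change vs start: side & top difference blobs
for a,b in(('top0','t22'),('side0','s22')):
    d=cv2.absdiff(cv2.imread(f'pics/{a}.png'),cv2.imread(f'pics/{b}.png')).max(2)
    for c in cv2.findContours((cv2.medianBlur(d,5)>35).astype(np.uint8),cv2.RETR_EXTERNAL,cv2.CHAIN_APPROX_SIMPLE)[0]:
        if cv2.contourArea(c)>40: print(b,cv2.boundingRect(c))
# cap in bin, cover plate in top view
dark('w22',.062,(0,0,560,420),235,200)
im=cv2.imread('pics/t22.png').max(2); print(im[::1][285:305:2,115:160:4])
g=cv2.imread('pics/s22.png').max(2).astype(np.float32)
for nm,ax,h,off in(('+x',(1,0),.054,(0,.05)),('-x',(-1,0),.054,(0,-.05)),('-y',(0,-1),.080,(0,0)),('+y',(0,1),.08,(.03,0))):
    for f in('t22','s22'):
        G=cv2.imread(f'pics/{f}.png').max(2).astype(np.float32); r=[]
        for k in range(-8,9,2):
            u,v=proj(f,[[*(np.array([.495,.352])+off+np.array(ax)*(h+k/1000)),.06]])[0]; r.append(int(cv2.getRectSubPix(G,(1,1),(float(u),float(v)))[0,0]))
        print(nm,f,r)
E
```

```text
48.625 [0.38498922 0.19548257 0.2319967 ] 0.053074159300957796
t22 (254, 414, 24, 6)
t22 (121, 282, 97, 138)
t22 (0, 272, 171, 148)
t22 (277, 245, 18, 20)
t22 (248, 240, 17, 23)
t22 (118, 240, 30, 9)
t22 (245, 231, 14, 7)
t22 (205, 227, 20, 43)
t22 (102, 221, 65, 45)
t22 (369, 218, 61, 44)
t22 (248, 185, 17, 23)
t22 (203, 184, 20, 22)
t22 (126, 179, 39, 30)
t22 (213, 176, 13, 7)
t22 (323, 172, 8, 44)
s22 (24, 347, 38, 23)
s22 (290, 297, 88, 88)
s22 (3, 280, 25, 42)
s22 (26, 278, 30, 55)
s22 (302, 242, 28, 20)
s22 (229, 239, 25, 18)
s22 (235, 228, 14, 13)
s22 (214, 210, 28, 18)
s22 (15, 198, 139, 78)
s22 (185, 190, 30, 10)
s22 (265, 186, 27, 16)
s22 (242, 162, 27, 14)
s22 (127, 154, 21, 20)
s22 (0, 136, 50, 37)
s22 (209, 117, 28, 22)
s22 (0, 0, 205, 151)
w22 235 px [410. 398.] mm [620.5 332.8] [31.8 27.1] 86.1
w22 235 px [449. 221.] mm [415.9 352. ] [151.6   2. ] 86.9
w22 235 px [374. 165.] mm [362.2 279.8] [ 3.  89.7] 86.8
w22 235 px [441. 152.] mm [353.3 338.7] [112.   67.8] 86.7
w22 235 px [456. 110.] mm [317.2 349.3] [136.    2.7] 87.0
w22 235 px [539.  20.] mm [250.1 409.3] [37.6
[... 236 characters left out ...]
4 102  95 105 100 134 127 126]
 [109 106 115 120 110 102  96  97 106 137 124 122]
 [107 105 112 119 116 102  99  92 109 123 122 124]
 [103 107 108 119 116 100  96  86 110 115 121 120]
 [108 109 106 115 117 101  98  88 106 109 119 118]
 [106 110 108 109 118 105  99  88 111 110 121 115]]
+x t22 [192, 188, 180, 161, 127, 90, 59, 40, 32]
+x s22 [188, 189, 192, 180, 158, 152, 152, 155, 155]
-x t22 [197, 194, 188, 167, 126, 81, 44, 26, 24]
-x s22 [186, 186, 186, 171, 136, 107, 103, 106, 105]
-y t22 [202, 200, 195, 185, 153, 123, 102, 95, 98]
-y s22 [192, 190, 186, 179, 169, 144, 119, 110, 109]
+y t22 [190, 187, 178, 159, 135, 129, 135, 144, 150]
+y s22 [191, 186, 171, 151, 140, 140, 146, 149, 149]
```

The top and side views agree. The cover is centred and level on the tray, the other covers and the bystanders are unchanged, and nothing sortable is left on the counter. Handing in.

```bash
python3 -c "
from station import env
print(env.finish_job())"
```

```text
the job is handed in; nothing more can be done
None
```

I handed in the job after about 49 s: both spatulas are in the tray under the medium cover, which sits centred and level to within about 1 mm, all three cartons are in the basket (the third lying across the other two), the one bottle was released in the bin with no close-up check afterwards, and the other two covers, pump bottle, stapler and organiser show no movement in the before-and-after pictures.

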